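# Swap the setting bar for sample carriers in the cam vice

### The job

Get the sample carriers ready for measuring: release the cam vice, put the steel setting bar it holds back on its felt pad, tip every standing carrier that is there over the edge of the rubber mat so that it lies with its bright strip up (not on the bare bench), and lay each one between the vice jaws, strip up, centred on a bay line of its own. When all of them are in, swing the cam back to its high point so that the sprung jaw presses them square against the fixed jaw. Leave the other things on the bench where they are.

Things in the scene. Friction and masses are not known exactly. Their poses are not given: they have to be found in the camera images.
- vice: Cam-action specimen vice bolted to the bench, black, base plate 236 (x) x 262 mm, 12 mm thick. Origin at bench level, z up; it clamps along its own y. The bed (top of the base plate) is centred at y = +60 mm. The cam sits at the -y end, beyond the moving jaw. Open, the mouth is 122 mm wide; with the cam at its high point and nothing in it, 106 mm.
- fixed_jaw (a point): Middle of the inner face of the fixed jaw, at its top edge, 36 mm above the bench: vice y = +122 mm, facing the vice's -y. Both jaws are 230 mm long along the vice's x.
- moving_jaw (a point): Middle of the inner face of the moving jaw, at its top edge, 36 mm above the bench; at vice y = 0 with the cam open, 16 mm nearer the fixed jaw at the high point when empty. It rides on the crosshead on stiff springs, gives way up to 7 mm, and presses 110 mm carriers with about 17 N.
- bay0 (a point): Middle of the first bay, on the bed's surface, 12 mm above the bench, 72 mm to the vice's -x side; axes as the vice. Three bay lines run along the vice's y, 72 mm apart, repeated in white on the fixed jaw. A carrier belongs with its 110 mm length along the line and its middle over it.
- bay1 (a point): Middle of the centre bay, on the bed's surface; axes as the vice.
- bay2 (a point): Middle of the third bay, 72 mm to the vice's +x side, on the bed's surface; axes as the vice.
- cam (a joint): Angle of the cam lever, rad. 0 = open; grows clockwise seen from above; range -0.1 to 2.62. The high point of the eccentric (11 mm off its pivot) bears squarely on the crosshead at 2.27, where the lever is parallel to the jaws and points to the vice's -x; past it the jaw backs off again. Starts near the high point, holding the setting bar. Friction holds it where it is left; 1.5 to 5 N at the handle turn it.
- crosshead (a joint): Travel of the sprung crosshead (the cam's follower, a steel bar behind the moving jaw) towards the fixed jaw, m: 0 = fully back, resting on its stop (cam open); about 0.016 = pushed fully forward by the cam's high point. The jaw rides on it. A weak spring draws it back as the cam opens.
- cam_handle (a point): Middle of the upright black handle on the end of the cam lever: a revolving cylinder of 26 mm diameter and 45 mm height, 80 mm above the bench (it reaches from 57 to 101 mm); it turns freely about its own axis, so it may be gripped from above and led round.
- cam_pivot (a point): The cam's upright pivot axis, 56 mm above the bench; the handle circles round it at 100 mm.
- mat: Grey rubber mat fixed on the bench, 130 mm (its x) by 290 mm (its y), 12 mm thick; origin at the middle of its underside, z up.
- mat_edge (a point): Middle of the top of the mat's edge on its -x side, the side nearest the robot, 12 mm above the bench; axes as the mat. The edge runs along y and serves as the low stop over which the carriers are tipped, in the mat's +x direction.
- carrierA_mid (a point): Middle of carrier A, axes as its body.
- carrierB_mid (a point): Middle of carrier B, axes as its body.
- carrierC_mid (a point): Middle of carrier C, axes as its body.
- carrierA: Sample carrier: black aluminium block 40 (own x) x 44 (own y) x 110 mm (own z), 0.35 to 0.65 kg, origin at the middle of its foot. A bright 24 x 62 mm strip lies in its +x face. It starts standing on its foot beside the mat's near edge, 2 to 18 mm clear, strip turned away from the mat; tipped over the edge in the mat's +x direction it lies strip up along the mat's x. May be absent.
- carrierB: Another carrier, the same as carrier A. May be absent.
- carrierC: Another carrier, the same as carrier A. May be absent.
- setting_bar: Ground steel setting bar, 110 mm (own x) x 30 mm (own y) x 30 mm high, 0.75 kg, with two grooves round it; origin under its centre. It starts on the vice's bed near the centre bay, clamped between the jaws, its length along the vice's y.
- pad: Grey felt pad fixed on the bench at one side, 150 mm (own x) x 90 mm (own y), 3 mm thick; origin under its centre. The setting bar belongs flat on it, wholly on the felt, its length along the pad's x.
- reagent: Bystander: small brown bottle, 48 mm diameter, 85 mm high; origin under its centre.
- lens_tube: Bystander: black lens barrel standing on end, 44 mm diameter, 100 mm high; origin under its centre.
- tweezers: Bystander: steel tweezers 125 mm long, 9 mm high, lying on the bench; origin under its centre.
Not all that is in view belongs to the job. There is more than one size of the setting_bar; the one meant has the size given above.

How it is judged (in metres and radians):
On the way, in this order (a step that is already met when the one before it is completed fails the run):
1. every carrier lies strip up on the mat or in the vice, none on the bare bench (angle between each of carrierA, carrierB, carrierC's own x axis and vertical below 0.2 rad and height (world z) of carrierA_mid between 0.027 and 0.042 m and height (world z) of carrierB_mid between 0.027 and 0.042 m and height (world z) of carrierC_mid between 0.027 and 0.042 m), for 0.2 s.
2. every carrier lies strip up between the jaws, centred on a bay line, with the cam swung back (angle between each of carrierA, carrierB, carrierC's own x axis and vertical below 0.1 rad and height (world z) of carrierA_mid between 0.027 and 0.042 m and angle between the z axis of each of carrierA, carrierB, carrierC and the y axis of vice, either way round below 0.12 rad and ((x of carrierA_mid in the frame of bay0 between -0.008 and 0.008 m and y of carrierA_mid in the frame of bay0 between -0.01 and 0.012 m) or (x of carrierA_mid in the frame of bay1 between -0.008 and 0.008 m and y of carrierA_mid in the frame of bay1 between -0.01 and 0.012 m) or (x of carrierA_mid in the frame of bay2 between -0.008 and 0.008 m and y of carrierA_mid in the frame of bay2 between -0.01 and 0.012 m)) and linear speed of each of carrierA, carrierB, carrierC below 0.02 m/s and height (world z) of carrierB_mid between 0.027 and 0.042 m and ((x of carrierB_mid in the frame of bay0 between -0.008 and 0.008 m and y of carrierB_mid in the frame of bay0 between -0.01 and 0.012 m) or (x of carrierB_mid in the frame of bay1 between -0.008 and 0.008 m and y of carrierB_mid in the frame of bay1 between -0.01 and 0.012 m) or (x of carrierB_mid in the frame of bay2 between -0.008 and 0.008 m and y of carrierB_mid in the frame of bay2 between -0.01 and 0.012 m)) and height (world z) of carrierC_mid between 0.027 and 0.042 m and ((x of carrierC_mid in the frame of bay0 between -0.008 and 0.008 m and y of carrierC_mid in the frame of bay0 between -0.01 and 0.012 m) or (x of carrierC_mid in the frame of bay1 between -0.008 and 0.008 m and y of carrierC_mid in the frame of bay1 between -0.01 and 0.012 m) or (x of carrierC_mid in the frame of bay2 between -0.008 and 0.008 m and y of carrierC_mid in the frame of bay2 between -0.01 and 0.012 m)) and value of joint cam below 1.2 rad), for 0.2 s.
At the end, for the whole second after the job is handed in: Each carrier present lies in the vice strip up (0.1 rad), middle within 8 mm of a bay line, square to the jaws (0.05 rad) and against the fixed jaw (2.5 mm); cam within 0.15 rad of its high point, crosshead at least 15 mm forward, setting bar on its pad; all at rest (x of setting_bar in the frame of pad between -0.02 and 0.02 m and y of setting_bar in the frame of pad between -0.03 and 0.03 m and height (world z) of setting_bar below 0.008 m and angle between the x axis of setting_bar and the x axis of pad, either way round below 0.25 rad and angle between setting_bar's own z axis and vertical below 0.1 rad and linear speed of each of setting_bar, carrierA, carrierB, carrierC below 0.02 m/s and angle between each of carrierA, carrierB, carrierC's own x axis and vertical below 0.1 rad and height (world z) of carrierA_mid between 0.027 and 0.042 m and angle between the z axis of each of carrierA, carrierB, carrierC and the y axis of vice, either way round below 0.12 rad and ((x of carrierA_mid in the frame of bay0 between -0.008 and 0.008 m and y of carrierA_mid in the frame of bay0 between -0.01 and 0.012 m) or (x of carrierA_mid in the frame of bay1 between -0.008 and 0.008 m and y of carrierA_mid in the frame of bay1 between -0.01 and 0.012 m) or (x of carrierA_mid in the frame of bay2 between -0.008 and 0.008 m and y of carrierA_mid in the frame of bay2 between -0.01 and 0.012 m)) and height (world z) of carrierB_mid between 0.027 and 0.042 m and ((x of carrierB_mid in the frame of bay0 between -0.008 and 0.008 m and y of carrierB_mid in the frame of bay0 between -0.01 and 0.012 m) or (x of carrierB_mid in the frame of bay1 between -0.008 and 0.008 m and y of carrierB_mid in the frame of bay1 between -0.01 and 0.012 m) or (x of carrierB_mid in the frame of bay2 between -0.008 and 0.008 m and y of carrierB_mid in the frame of bay2 between -0.01 and 0.012 m)) and height (world z) of carrierC_mid between 0.027 and 0.042 m and ((x of carrierC_mid in the frame of bay0 between -0.008 and 0.008 m and y of carrierC_mid in the frame of bay0 between -0.01 and 0.012 m) or (x of carrierC_mid in the frame of bay1 between -0.008 and 0.008 m and y of carrierC_mid in the frame of bay1 between -0.01 and 0.012 m) or (x of carrierC_mid in the frame of bay2 between -0.008 and 0.008 m and y of carrierC_mid in the frame of bay2 between -0.01 and 0.012 m)) and y of carrierA_mid in the frame of bay1 between 0.0045 and 0.0095 m and y of carrierB_mid in the frame of bay1 between 0.0045 and 0.0095 m and y of carrierC_mid in the frame of bay1 between 0.0045 and 0.0095 m and angle between the z axis of each of carrierA, carrierB, carrierC and the y axis of vice, either way round below 0.05 rad and value of joint cam between 2.12 and 2.42 rad and value of joint crosshead above 0.015 m and velocity of joint cam below 0.05 rad/s); the robot touches nothing.
It fails at once if a bystander is shifted by more than 30 mm (distance of any of reagent, lens_tube, tweezers from where it was at the start of the episode above 0.03 m).
It fails at once if a standing bystander is tipped (angle between any of reagent, lens_tube's own z axis and vertical above 0.6 rad).
Of carrierA, carrierB, carrierC only 2 to 3 are there at a start; the rules pass over those that are not, and their reading is None.
At some moment in a run one of setting_bar may be knocked a few centimetres aside while the robot is not near it.
Once in a run the grip may slacken for a moment while it holds something.
It also fails if it takes over 210 s, if anything falls off the work surface, if the arm or the gripper's body presses on something with over 40 N, if the wrist force passes 120 N, or if a joint passes its speed limit or range.

### The arm

A 6-joint arm with a two-finger parallel gripper is mounted at the origin on the work surface. World frame = base frame: x ahead of the robot, y to its left, z up, the work surface at z = 0. Lengths are in mm, angles in rad, forces in N, time in s.
With the tool pointing down it reaches from about 300 to 750 mm from the base axis. Payload 8.5 kg.
Tool frame: the origin (TCP) lies at the centre of the arm's flange, where the gripper is bolted on; the fingertips stand 173 mm ahead of it and the grasp point (between the pads) lies 155 mm ahead of it (grasp_offset is the distance from the TCP to the grasp point, in mm); z points along the fingers, y is the direction in which the jaws open and shut (so a half turn about z gives the same grasp; the last joint's range is limited). The gripper opens to 85 mm and grips with 20 to 120 N. Pads are 22 mm wide; open, the fingers measure 114 mm over their backs; the gripper's body (76 mm by 85 mm) begins 54 mm behind the grasp point. The pads swing forward as they close: fully open they stand 13 mm farther back than shut.
Start: joints at [0.963, 0.381, 1.297, -0, 1.464, -0.215], TCP at [210.518, 508.098, 404.722] pointing down, gripper open.
Joint ranges: [-3.11, 3.11], [-0.89, 2.33], [0.22, 2.48], [-1.42, 4.56], [0.17, 2.85], [-2.88, 2.88]. Speed limits (rad/s): [2.39, 2.39, 3.14, 3.14, 3.14, 3.14].

### API

Orientations are given as a rotation vector (axis times angle).
In Python, from workcell import * gives the robot as it stands.
- The arm moves only by the tool send_rows, never from a script. Its arguments are lists of equal length, an entry for each row: "gripper": the closure in counts, from 0 (fully open) to 255 (shut); "xyz": the shift along the world's x, y, z in mm, a list of three; "twist": the turn about the world's z in rad. A call has 1 to 8 rows; each row shifts and turns the commanded pose from where the row before left it; what a row does not reach is not made up. A row lasts 1/8 s, in which the tool goes at most 62.5 mm and 10.7 degrees, less where a joint would pass 70% of its speed; a pose out of reach is approached as far as the arm can. A call is refused whole if a number of a shift passes 62.5 or a number of a turn 0.188, either way. A call with a gripper value outside its range is refused whole. The fingers move at their own pace and stop on an object; "force" is the grip in N (left out, the last holds). Time passes only in rows, so rows that do not move let the fingers close. It gives the time, the measured TCP pose, the force and the opening at its end, in the units of the state.
- state(): the state, without advancing time (a new reading comes with each control period).
- get_image(name): name is "scene" or "top" or "wrist"; returns a dict with "img" (420x560x3 uint8, red, green, blue), "fx", "fy", "cx", "cy" (pixels), "R" (3x3) and "t" (3): a world point X has camera coordinates R X + t. Camera axes: x right, y down, z forward; pixel columns grow to the right and rows downward; lengths in mm; the calibration is good to about 2 mm. A picture is of the moment at which its call begins. There is no depth.
- job_done(): hands the job in, once; it reports no verdict.
The state is a dict: "time_s": time; "qpos": joint angles; "dq": joint speeds; "tau": joint torques, N m; "ee_pos": TCP position; "tcp_rot": TCP orientation; "ft_force": force on the tool from outside, world axes, zero at the start; "torque": the same for the moment, N m; "gripper_width": finger opening in mm.
Only numpy, scipy, OpenCV 4.12 (cv2) and the standard library are available. Lean on these libraries where they do the work, as an engineer would, in place of code of your own. Each camera call takes 0.05 s, during which the arm holds its last target.

## Working session

There is one attempt and no reset: what is moved stays moved. The work goes in short steps, Python scripts to look and compute and a tool call to move; the robot and the scene stay as the last step left them, time stands still between calls to the robot, and variables do not carry over. Pictures are saved under pics/ and viewed, and the job is handed in when it is done.

Besides the shell and the picture viewer there is one more tool, called after "Emit:" as name(argument=value, ...), one argument or row to a line, values as JSON. send_rows: Moves the arm, as the interface text tells. Its arguments: {"type":"object","properties":{"gripper":{"type":"array"},"xyz":{"type":"array"},"twist":{"type":"array"},"force":{"type":"number"}},"required":["gripper","xyz","twist"]}

```bash
mkdir -p pics; ls
python3 - <<'E'
from workcell import *
import cv2
s=state();print(s)
for n in ("scene","top","wrist"):
    d=get_image(n);cv2.imwrite(f"pics/{n}0.png",d["img"][:,:,::-1]);print(n,d["fx"],d["fy"],d["cx"],d["cy"],d["R"],d["t"])
E
```

```text
pics
{'time_s': 0.0, 'qpos': array([ 9.62734235e-01,  3.81216614e-01,  1.29827610e+00, -5.25326713e-05,
        1.46361944e+00, -2.15292000e-01]), 'dq': array([-1.76555327e-03,  1.99176491e-03, -1.47129324e-03,  1.02737571e-05,
        6.45439339e-06,  4.40286121e-04]), 'tau': array([ 7.18338488e-04, -4.48462307e+01, -2.31280982e+01, -1.27184467e-04,
        4.74820670e-03,  1.62826586e-05]), 'ee_pos': array([210.48738731, 508.07931904, 404.09534485]), 'tcp_rot': array([-6.12885550e-01, -3.08065764e+00,  2.21984744e-03]), 'ft_force': array([-0.15816865,  0.2123667 , -0.10602893]), 'torque': array([ 0.00162251, -0.00691717, -0.01652271]), 'gripper_width': 85.37973815150374}
scene 529.8301504765366 529.8301504765366 275.2131995126363 208.65040746220305 [[-0.81083064  0.58527598 -0.00238635]
 [ 0.50206351  0.69344251 -0.51678788]
 [-0.30080874 -0.42022555 -0.85611015]] [ 400.1980575  -228.78028426 1519.79643891]
top 390.51579677565553 390.51579677565553 282.19720312963955 211.96245845406764 [[-4.29744744e-02 -9.99075889e-01  7.49662203e-04]
 [-9.74437938e-01  4.17490559e-02 -2.20743565e-01]
 [ 2.20508276e-01 -1.02168380e-02 -9.75331593e-01]] [ 20.40104123 513.29964475 936.17895349]
wrist 321.3639292224317 321.3639292224317 275.91884340438173 206.23104550507065 [[ 3.81739506e-01  9.24269579e-01 -8.34136779e-04]
 [ 8.90176083e-01 -3.67415140e-01  2.69430244e-01]
 [ 2.48719704e-01 -1.03594697e-01 -9.63019547e-01]] [-548.9530694   -35.10461947  378.02812744]
```

View pics/scene0.png

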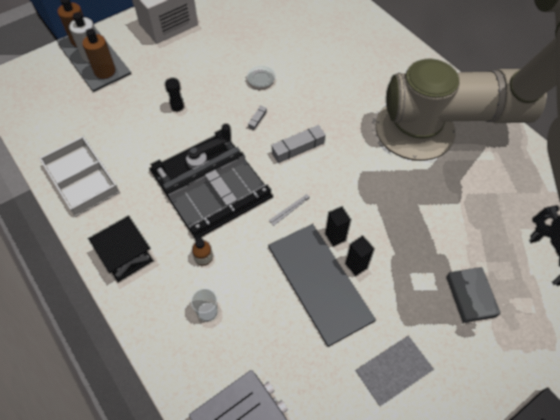

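View pics/top0.png

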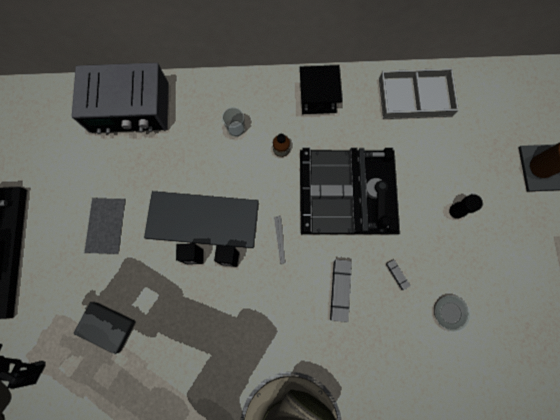

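View pics/wrist0.png

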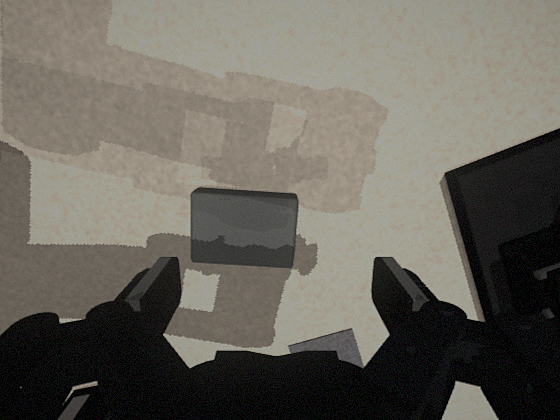

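Top view: vice about (350,190), its cam on the right side; two standing carriers at (189,252) and (228,255); mat (200,218); pad (105,225). The tweezers lie at (280,240), the reagent bottle at (282,145) and the lens tube at about (465,207). I'll enlarge these for measuring.

```bash
cat > h.py <<'E'
from workcell import *
import cv2, numpy as np, pickle
def cap(n,f):
    d=get_image(n);cv2.imwrite(f"pics/{f}.png",d["img"][:,:,::-1]);pickle.dump(d,open(f"pics/{f}.pkl","wb"));return d
def load(f): return pickle.load(open(f"pics/{f}.pkl","rb"))
def ray(d,u,v):
    R=np.array(d["R"]);t=np.array(d["t"]);c=-R.T@t
    r=R.T@np.array([(u-d["cx"])/d["fx"],(v-d["cy"])/d["fy"],1.]);return c,r/np.linalg.norm(r)
def plane(d,u,v,z):
    c,r=ray(d,u,v);return c+r*(z-c[2])/r[2]
def proj(d,X):
    q=np.array(d["R"])@np.array(X,float)+np.array(d["t"]);return np.array([d["fx"]*q[0]/q[2]+d["cx"],d["fy"]*q[1]/q[2]+d["cy"]])
def tri(*obs):
    A=np.zeros((3,3));b=np.zeros(3);L=[]
    for d,u,v in obs:
        c,r=ray(d,u,v);P=np.eye(3)-np.outer(r,r);A+=P;b+=P@c;L.append((c,r))
    X=np.linalg.solve(A,b);e=[np.linalg.norm((np.eye(3)-np.outer(r,r))@(X-c)) for c,r in L];return X,e
def crop(d,x0,y0,x1,y1,f,k=4,gain=1.0):
    im=d["img"][y0:y1,x0:x1,::-1];im=cv2.resize(im,None,fx=k,fy=k,interpolation=cv2.INTER_CUBIC)
    im=np.clip(255*(im/255.)**(1/gain),0,255).astype(np.uint8)
    for x in range((x0+9)//10*10,x1,10):
        cv2.putText(im,str(x) if x%20==0 else "|",((x-x0)*k,9),0,.33,(0,255,255),1)
        cv2.line(im,((x-x0)*k,10),((x-x0)*k,14),(0,255,255),1)
    for y in range((y0+9)//10*10,y1,10):
        cv2.line(im,(0,(y-y0)*k),(4,(y-y0)*k),(0,255,255),1); cv2.putText(im,str(y),(6,(y-y0)*k+4),0,.33,(0,255,255),1)
    cv2.imwrite(f"pics/{f}.png",im)
E
python3 - <<'E'
from h import *
d=cap("top","top1");e=cap("scene","scene1")
crop(d,285,135,415,250,"ct1",6,1.8)
crop(d,75,180,275,275,"ct2",4,1.8)
crop(e,140,115,340,245,"cs1",4,1.8)
E
```

```text
(no output)
```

View pics/ct1.png

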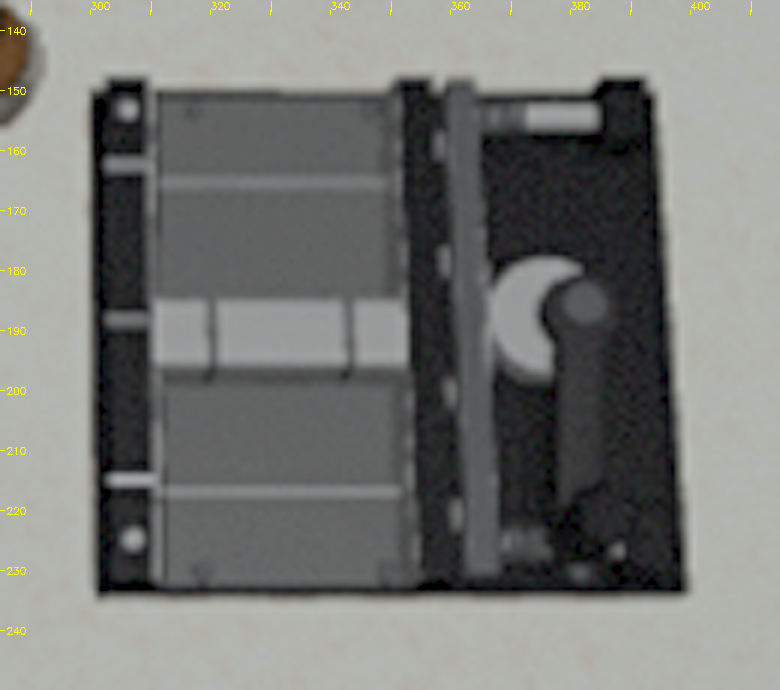

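View pics/ct2.png

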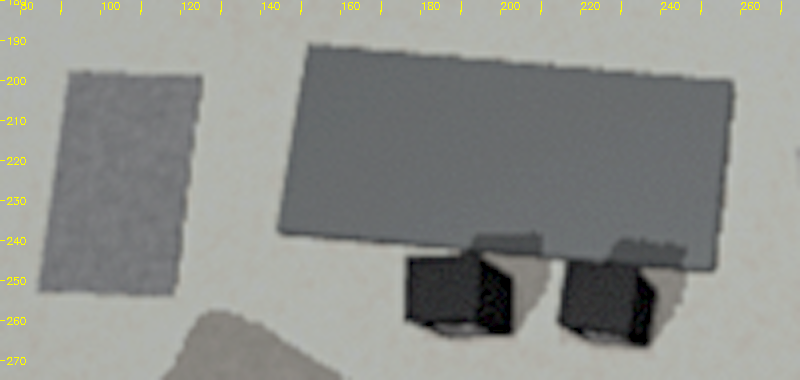

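View pics/cs1.png

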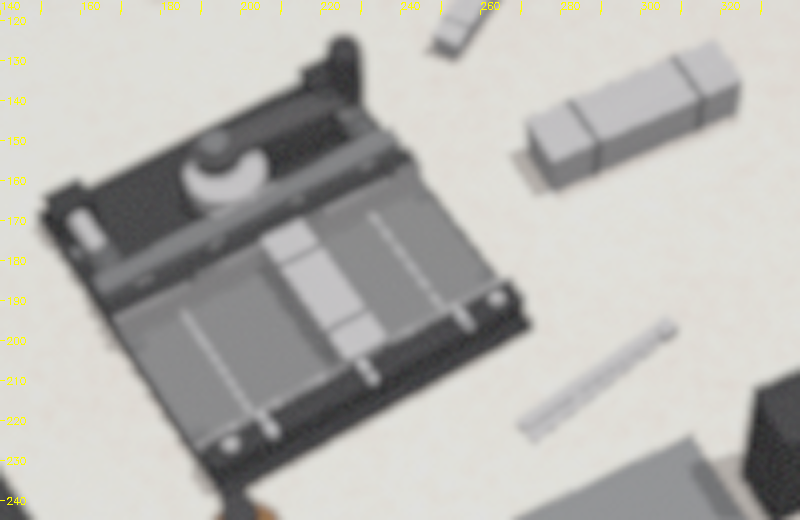

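Run:
```python
from h import *
np.set_printoptions(precision=1,suppress=True)
d=load("top1");e=load("scene1")
print("jaw marks z36",[plane(d,u,v,36) for u,v in ((308,162.3),(308,188),(309,214.8))])
print("base corners z12",[plane(d,u,v,12) for u,v in ((300,150.5),(392,150),(301,233.5),(397,233.5))])
print("bay lines ends z12",[plane(d,u,v,12) for u,v in ((311,165.5),(348,165.5),(311.5,217),(350,217))])
print("tri jaw marks",[tri((d,)+a,(e,)+b) for a,b in (((308,162.3),(205.5,220)),((308,188),(230,207)),((309,214.8),(254,193)))])
print("bar top tri", tri((d,320,196.5),(e,229,202)), "bar corners z42",[plane(d,u,v,42) for u,v in ((310,184.5),(351.5,184.5),(309.5,196.5),(352,196.5))])
print("handle z101",plane(d,381,217,101), tri((d,379,220),(e,226,127)))
print("pivot z60",plane(d,381,185.5,70),tri((d,381,185.5),(e,193.5,152)))
print("mat corners",[plane(d,u,v,12) for u,v in ((152,190.7),(258,200),(145,238.5),(253.5,247.5))])
print("pad",[plane(d,u,v,3) for u,v in ((92,197.5),(126,198.5),(84.5,253),(119,254))])
print("carr tops z110",[plane(d,u,v,110) for u,v in ((176,244.5),(194.5,243.5),(176,261),(194.8,263))],[plane(d,u,v,110) for u,v in ((216.5,246.5),(234.5,246.5),(215,261),(234.5,264))])
```

```text
jaw marks z36 [array([651.8, -76.7,  36. ]), array([580.3, -72.6,  36. ]), array([508. , -71.1,  36. ])]
base corners z12 [array([695.7, -58.7,  12. ]), array([ 686.3, -312.8,   12. ]), array([463.8, -49. ,  12. ]), array([ 453. , -301.4,   12. ])]
bay lines ends z12 [array([650.8, -86.5,  12. ]), array([ 646.5, -187.7,   12. ]), array([506.9, -79.3,  12. ]), array([ 502.5, -181.4,   12. ])]
tri jaw marks [(array([653. , -77.1,  33. ]), [np.float64(0.19052414234221093), np.float64(0.19052414234210596)]), (array([581.8, -73.3,  32. ]), [np.float64(0.49865095708980106), np.float64(0.4986509570897912)]), (array([508.8, -71.6,  33.5]), [np.float64(0.4384284009338977), np.float64(0.438428400933944)])]
bar top tri (array([ 566.2, -107.2,   -2.7]), [np.float64(0.19580414425012613), np.float64(0.195804144249954)]) bar corners z42 [array([587.9, -77.9,  42. ]), array([ 583.3, -186.8,   42. ]), array([555.4, -74.7,  42. ]), array([ 550.7, -185.5,   42. ])]
handle z101 [ 481.1 -239.8  101. ] (array([ 475.4, -235.8,  110.8]), [np.float64(5.07487803378928), np.float64(5.074878033789225)])
pivot z60 [ 569.2 -256.2   70. ] (array([ 573.3, -260.2,   56.3]), [np.float64(0.20030952777183958), np.float64(0.20030952777179442)])
mat corners [array([597.7, 346. ,  12. ]), array([559.6,  61.3,  12. ]), array([468.1, 360.4,  12. ]), array([432.2,  76.8,  12. ])]
pad [array([588.2, 510.8,   3. ]), array([581.4, 418.7,   3. ]), array([437.9, 520.7,   3. ]), array([431.4, 430.2,   3. ])]
carr tops z110 [array([433.8, 252.8, 110. ]), array([434.4, 209.2, 110. ]), array([394.9, 252.1, 110. ]), array([388.4, 208.2, 110. ])] [array([425. , 157.3, 110. ]), array([423.2, 114.9, 110. ]), array([391., 161., 110.]), array([382.1, 115.6, 110. ])]
```

Run:
```python
from h import *
from scipy.spatial.transform import Rotation as Ro
np.set_printoptions(precision=3,suppress=True)
w=get_image("wrist");R=np.array(w["R"]);t=np.array(w["t"]);c=-R.T@t
s=state();T=Ro.from_rotvec(s["tcp_rot"]).as_matrix()
print("cam world",c,"cam in tool",T.T@(c-s["ee_pos"]),"view dir tool",T.T@R[2],"imgx in tool",T.T@R[0]); print(T)
```

```text
cam world [146.805 533.676 373.308] cam in tool [68.676 -0.741 31.206] view dir tool [-0.27   0.001  0.963] imgx in tool [ 0.001  1.    -0.   ]
[[-0.924  0.383 -0.   ]
 [ 0.383  0.924 -0.   ]
 [ 0.    -0.    -1.   ]]
```

Emit:
send_rows(
  gripper=[0,0,0,0,0,0,0,0],
  xyz=[
    [24,-40,0],
    [24,-40,0],
    [24,-40,0],
    [24,-40,0],
    [24,-40,0],
    [24,-40,0],
    [24,-40,0],
    [22,-40,0],
  ],
  twist=[0.034,0.034,0.034,0.034,0.034,0.034,0.034,0.034],
  force=30,
)

```text
time_s: 1.3
ee_pos: [401.1, 186.7, 404.8]
tcp_rot: [0.188, 3.136, 0.0]
ft_force: [1.0, 0.3, 0.3]
gripper_width: 85.3
```

Run:
```python
from h import *
print(state()["ee_pos"],state()["tcp_rot"])
w=cap("wrist","w1");crop(w,0,0,560,420,"w1g",1,1.8)
```

```text
[401.08706342 186.66768105 404.79991196] [1.87956396e-01 3.13573478e+00 1.18253499e-04]
```

View pics/w1g.png

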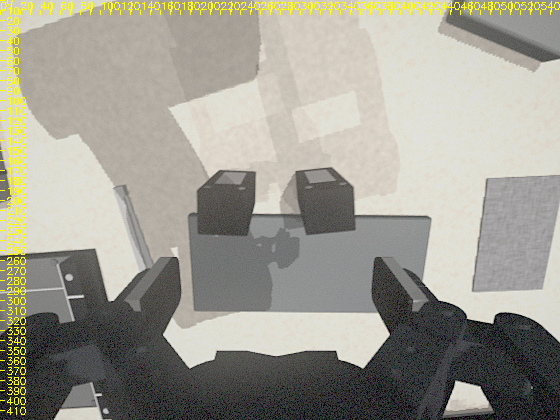

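Run:
```python
from h import *
w=load("w1");crop(w,180,155,440,320,"w1c",3,2.2)
```

```text
(no output)
```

View pics/w1c.png

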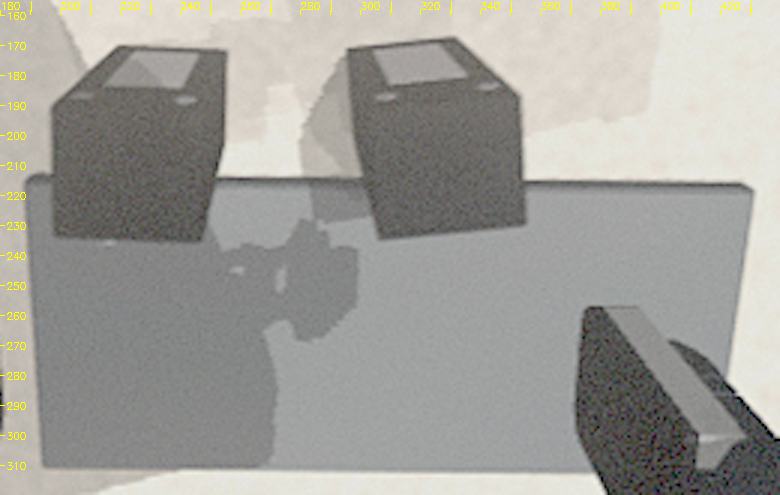

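Run:
```python
from h import *
np.set_printoptions(precision=1,suppress=True)
w=load("w1");d=load("top1")
for n,P in {"B":((197.5,190),(198,234),(247.5,236),(247,190)),"A":((352.5,187.5),(353.8,229.5),(307,234.5),(302.5,189))}.items():
    print(n,[plane(w,u,v,110)[:2] for u,v in P])
print("mat w",[plane(w,u,v,12)[:2] for u,v in ((189.5,214.5),(430.5,217.5),(193.5,310.5))])
print(tri((w,198,234),(d,234.5,246.5)),tri((w,247.5,236),(d,216.5,246.5)))
print(tri((w,307,234.5),(d,194.5,243.5)),tri((w,353.8,229.5),(d,176,244.5)))
```

```text
B [array([384.3, 121.9]), array([423.1, 115.1]), array([430.1, 157.8]), array([389.2, 163.2])]
A [array([397.6, 251.4]), array([435.1, 250.4]), array([434.8, 209.6]), array([393.9, 209.6])]
mat w [array([431.4,  80.2]), array([468.8, 362. ]), array([559.2,  60.7])]
(array([423.3, 115. , 109.5]), [np.float64(0.01929988591638588), np.float64(0.019299885916267263)]) (array([425.8, 157.5, 116.7]), [np.float64(2.122913964013229), np.float64(2.122913964013049)])
(array([434.4, 209.3, 110.5]), [np.float64(0.30070143529758137), np.float64(0.3007014352974968)]) (array([432.5, 249.8, 117.5]), [np.float64(0.9693259450419033), np.float64(0.9693259450419006)])
```

Emit:
send_rows(
  gripper=[215,215,215,215,215,215,215,215],
  xyz=[
    [-19,-21,0],
    [-19,-21,0],
    [0,0,-30],
    [0,0,-40],
    [0,0,-40],
    [0,0,-40],
    [0,0,-33],
    [0,0,0],
  ],
  twist=[0,0,0,0,0,0,0,0],
)

```text
time_s: 2.35
ee_pos: [362.3, 146.1, 220.6]
tcp_rot: [-0.19, -3.132, 0.001]
ft_force: [0.1, 0.2, 0.1]
gripper_width: 13.1
```

Run:
```python
from h import *
print(state()["ee_pos"],state()["gripper_width"])
w=cap("wrist","w2");crop(w,0,0,560,420,"w2g",1,1.8)
```

```text
[362.30891446 146.07451602 220.6122536 ] 13.138438657825656
```

View pics/w2g.png

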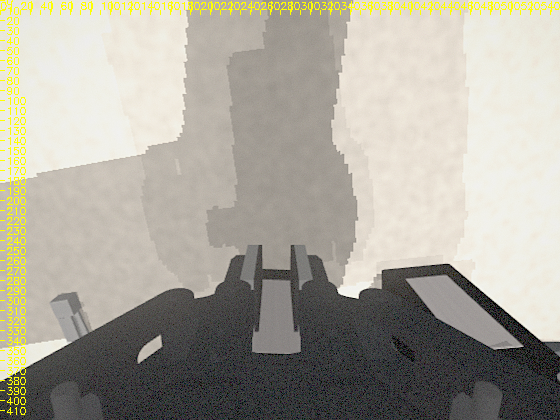

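Emit:
send_rows(
  gripper=[215,215,215,215,215,215,215,215],
  xyz=[
    [4,-0.5,0],
    [4,-0.5,0],
    [4,-0.5,0],
    [3,-0.4,0],
    [3,-0.4,0],
    [3,-0.4,0],
    [3,-0.4,0],
    [2,-0.2,0],
  ],
  twist=[0,0,0,0,0,0,0,0],
)

```text
time_s: 3.4
ee_pos: [388.9, 142.7, 221.7]
tcp_rot: [0.19, 3.135, 0.0]
ft_force: [-1.4, -0.3, 1.9]
gripper_width: 13.5
```

Run:
```python
from h import *
print(state()["ee_pos"],state()["ft_force"])
w=cap("scene","s2");crop(w,260,180,420,340,"s2g",4,1.8)
```

```text
[388.88141047 142.74556303 221.710158  ] [-1.37899608 -0.34204695  1.94652195]
```

View pics/s2g.png

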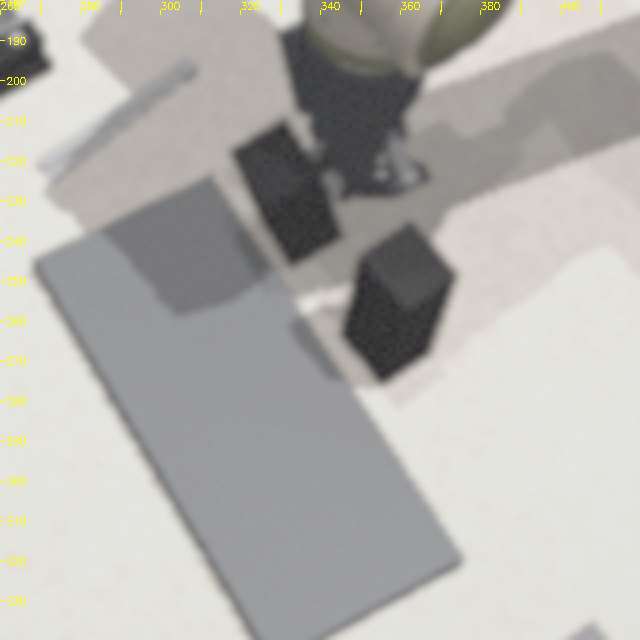

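Emit:
send_rows(
  gripper=[215,215,215,215,215,215,215,215],
  xyz=[
    [-4,0.5,0],
    [0,0,20],
    [0,0,15],
    [5,-0.6,0],
    [5,-0.6,0],
    [5,-0.6,0],
    [5,-0.6,0],
    [5,-0.6,0],
  ],
  twist=[0,0,0,0,0,0,0,0],
)

```text
time_s: 4.45
ee_pos: [410.0, 140.2, 256.5]
tcp_rot: [-0.19, -3.136, 0.0]
ft_force: [-0.3, 0.5, 0.3]
gripper_width: 13.6
```

Emit:
send_rows(
  gripper=[215,215,215,215],
  xyz=[
    [4,-0.5,0],
    [4,-0.5,0],
    [4,-0.5,0],
    [4,-0.5,0],
  ],
  twist=[0,0,0,0],
)

```text
time_s: 4.95
ee_pos: [425.8, 138.3, 256.7]
tcp_rot: [0.19, 3.136, -0.0]
ft_force: [-0.0, 0.6, -0.1]
gripper_width: 13.6
```

Run:
```python
from h import *
print(state()["ee_pos"],state()["ft_force"])
w=cap("scene","s3");crop(w,260,180,420,340,"s3g",4,1.8)
```

```text
[425.75809725 138.27170447 256.73781453] [-0.03519484  0.63411464 -0.07725974]
```

View pics/s3g.png

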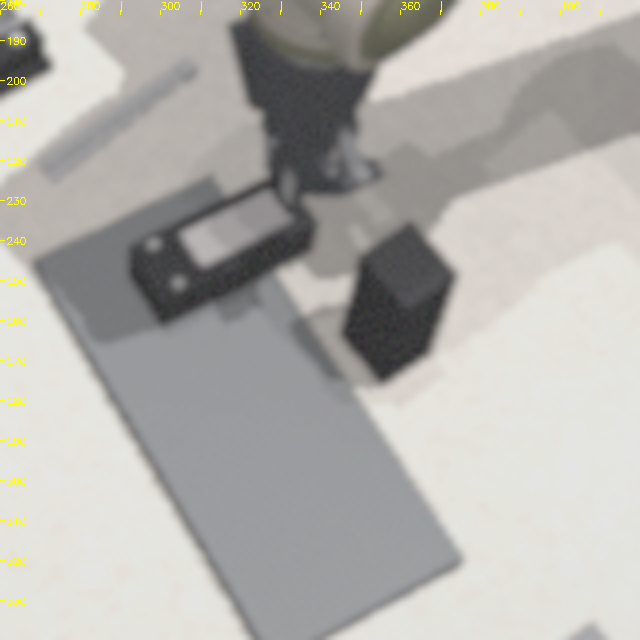

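Emit:
send_rows(
  gripper=[215,215,215,215,215,215,215,215],
  xyz=[
    [-27,3,0],
    [-28,3,0],
    [0,30,0],
    [0,30,0],
    [0,29,0],
    [0,0,-18],
    [0,0,-17],
    [0,0,0],
  ],
  twist=[0,0,0,0,0,0,0,0],
)

```text
time_s: 6.0
ee_pos: [370.4, 233.3, 221.1]
tcp_rot: [-0.189, -3.134, 0.001]
ft_force: [0.2, 0.1, 0.6]
gripper_width: 13.3
```

Emit:
send_rows(
  gripper=[215,215,215,215,215,215,215,215],
  xyz=[
    [4,-0.5,0],
    [4,-0.5,0],
    [4,-0.5,0],
    [3,-0.4,0],
    [3,-0.4,0],
    [3,-0.4,0],
    [3,-0.4,0],
    [3,-0.4,0],
  ],
  twist=[0,0,0,0,0,0,0,0],
)

```text
time_s: 7.0
ee_pos: [397.8, 229.8, 221.7]
tcp_rot: [0.19, 3.136, -0.0]
ft_force: [-0.8, 0.8, 0.9]
gripper_width: 13.5
```

Run:
```python
from h import *
print(state()["ee_pos"],state()["ft_force"])
w=cap("scene","s4");crop(w,260,180,420,340,"s4g",4,1.8)
```

```text
[397.78085644 229.76794867 221.67860596] [-0.81960072  0.80145798  0.93407054]
```

View pics/s4g.png

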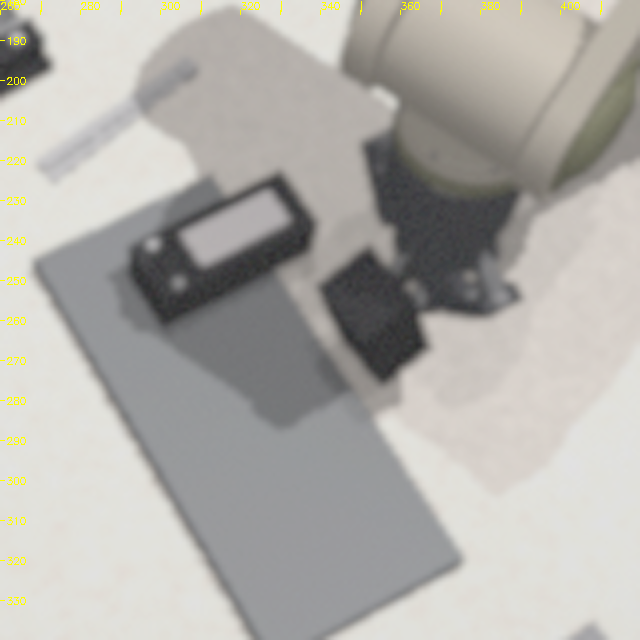

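Emit:
send_rows(
  gripper=[215,215,215,215,215,215,215,215],
  xyz=[
    [-6,0.7,0],
    [0,0,20],
    [0,0,15],
    [5,-0.6,0],
    [5,-0.6,0],
    [5,-0.6,0],
    [5,-0.6,0],
    [5,-0.6,0],
  ],
  twist=[0,0,0,0,0,0,0,0],
)

```text
time_s: 8.05
ee_pos: [416.9, 227.4, 256.5]
tcp_rot: [-0.19, -3.135, 0.0]
ft_force: [-0.5, -0.4, -1.1]
gripper_width: 13.3
```

Emit:
send_rows(
  gripper=[215,215,215,215,215],
  xyz=[
    [4,-0.5,0],
    [4,-0.5,0],
    [4,-0.5,0],
    [4,-0.5,0],
    [0,0,0],
  ],
  twist=[0,0,0,0,0],
)

```text
time_s: 8.68
ee_pos: [432.8, 225.5, 256.7]
tcp_rot: [0.19, 3.136, 0.0]
ft_force: [-0.3, 0.2, 0.1]
gripper_width: 13.3
```

Run:
```python
from h import *
print(state()["ee_pos"],state()["ft_force"])
w=cap("scene","s5");crop(w,260,180,420,340,"s5g",4,1.8)
```

```text
[432.75943221 225.45410149 256.69919123] [-0.26618599  0.24762423  0.10065035]
```

View pics/s5g.png

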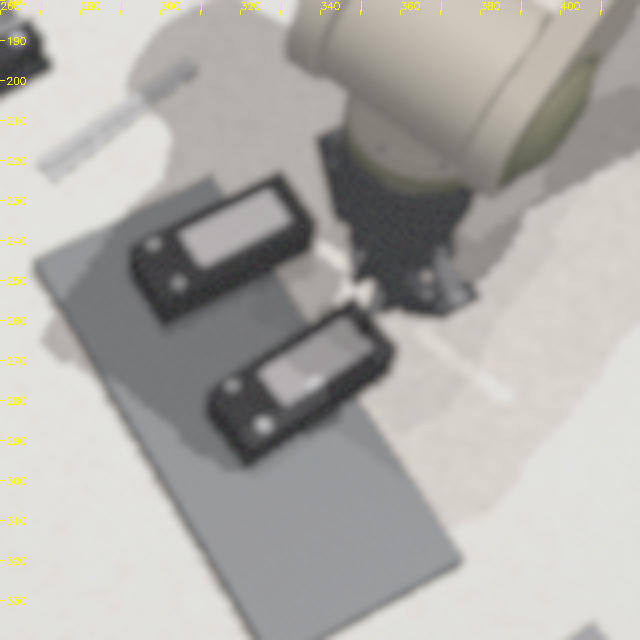

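Emit:
send_rows(
  gripper=[0,0,0,0,0,0,0,0],
  xyz=[
    [0,0,50],
    [10,-40,50],
    [15,-45,45],
    [15,-50,0],
    [15,-50,0],
    [15,-50,0],
    [20,-50,0],
    [10,-40,0],
  ],
  twist=[-0.18,-0.186,-0.186,-0.186,-0.186,-0.186,-0.186,-0.186],
)

```text
time_s: 9.72
ee_pos: [531.9, -98.0, 397.8]
tcp_rot: [-2.264, -2.178, 0.0]
ft_force: [0.2, 0.7, 0.4]
gripper_width: 85.7
```

Run:
```python
from h import *
print(state()["ee_pos"],state()["tcp_rot"],state()["qpos"])
w=cap("wrist","w6");crop(w,0,0,560,420,"w6g",1,1.8)
```

```text
[531.87290685 -98.04524237 397.75699938] [-2.26412779e+00 -2.17764596e+00  1.36933189e-04] [-4.01295632e-01  3.69726086e-01  1.33538744e+00 -5.99071859e-06
  1.43668722e+00 -3.62359525e-01]
```

View pics/w6g.png

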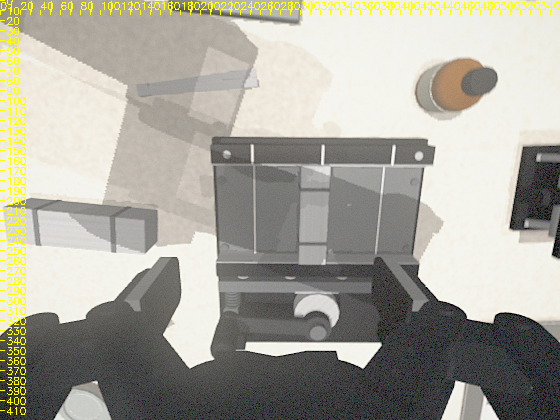

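Run:
```python
from h import *
w=load("w6");crop(w,200,130,445,360,"w6c",3,2.0)
```

View pics/w6c.png

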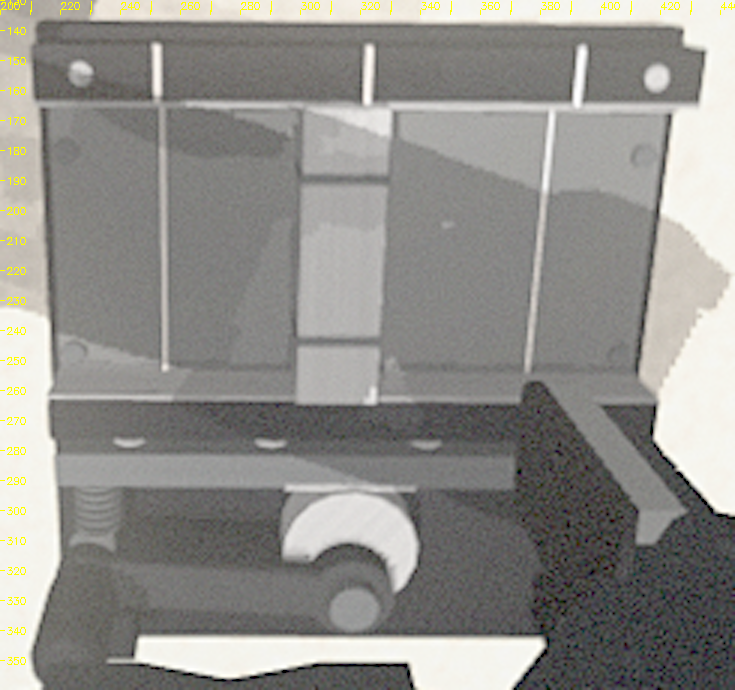

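Run:
```python
from h import *
np.set_printoptions(precision=1,suppress=True)
w=load("w6");d=load("top1")
print("marks z36",[plane(w,u,v,36)[:2] for u,v in ((251.8,155),(322.6,155),(393,155))])
print("jaw inner edge z36",[plane(w,u,v,36)[:2] for u,v in ((212,164.5),(252,164.5),(322,164.5),(420,165))])
print("bed line z12",[plane(w,u,v,12)[:2] for u,v in ((254,168),(255,253),(383.5,168),(376,253))])
print("bed near/far edges z12",[plane(w,u,v,12)[:2] for u,v in ((255,166.5),(380,166.5))])
print("moving jaw edge z36",[plane(w,u,v,36)[:2] for u,v in ((217,262.5),(415,263.5))])
print("base corners z0",[plane(w,u,v,0)[:2] for u,v in ((380,341),(238,341))])
print("bar top z42",[plane(w,u,v,42)[:2] for u,v in ((300,166),(331,166),(326,264),(298,264),(300,189.5),(330,189.5),(326.5,242.5),(298,242.5))])
print("groove tri",tri((w,300,189.5),(d,319.5,196.5)),tri((w,330,189.5),(d,319,184.5)),tri((w,326.5,242.5),(d,342,184.5)),tri((w,298,242.5),(d,342,196.5)))
print("pivot top",tri((w,318,333),(d,381,185.5)))
print("marks tri",[tri((w,)+a,(d,)+b) for a,b in (((251.8,155),(308.5,214.8)),((322.6,155),(307.8,188.2)),((393,155),(307.5,162.3)))])
```

```text
marks z36 [array([507.9, -67.4]), array([580.3, -70.1]), array([652.2, -72.8])]
jaw inner edge z36 [array([466.4, -75.5]), array([507.5, -77.1]), array([579.6, -79.8]), array([680.7, -84.2])]
bed line z12 [array([507.6, -84.4]), array([ 503.1, -186.3]), array([651.2, -89.9]), array([ 647.5, -191.8])]
bed near/far edges z12 [array([508.8, -82.8]), array([647.2, -88.1])]
moving jaw edge z36 [array([ 461.9, -185.7]), array([ 684.2, -195.4])]
base corners z0 [array([ 662.6, -325.6]), array([ 472.2, -318.2])]
bar top z42 [array([556.5, -79.6]), array([587.9, -80.8]), array([ 583.3, -189.2]), array([ 552.4, -188.1]), array([ 556.1, -104. ]), array([ 587.1, -105.2]), array([ 583.7, -163.8]), array([ 552.9, -162.6])]
groove tri (array([ 555.1, -102.2,   42.6]), [np.float64(1.7867999995819535), np.float64(1.7867999995819472)]) (array([ 584. , -101.1,   55. ]), [np.float64(1.3513187341681852), np.float64(1.3513187341681614)]) (array([ 582.5, -160.8,   48.9]), [np.float64(0.21107067146901584), np.float64(0.21107067146886843)]) (array([ 551.6, -159.4,   47.3]), [np.float64(1.3947042014730924), np.float64(1.3947042014729716)])
pivot top (array([ 570.2, -256.8,   69.1]), [np.float64(0.7278576265851902), np.float64(0.7278576265852451)])
marks tri [(array([508. , -68.6,  35.6]), [np.float64(1.1929901351627064), np.float64(1.1929901351627037)]), (array([581.4, -71.7,  29.7]), [np.float64(0.8826570895329175), np.float64(0.8826570895328802)]), (array([673.5, -80.5, -23.7]), [np.float64(0.11976406858874122), np.float64(0.11976406858897598)])]
```

Emit:
send_rows(
  gripper=[0,0,0,0,0,0,0,0],
  xyz=[
    [-8,-20,0],
    [-8,-20,0],
    [-8,-20,0],
    [-8,-20,-20],
    [-8,-20,-20],
    [-8,-20,-20],
    [-8,-20,0],
    [-5,-15,0],
  ],
  twist=[-0.18,-0.18,-0.18,-0.18,-0.18,-0.18,-0.18,-0.18],
)

```text
time_s: 10.78
ee_pos: [470.1, -251.5, 337.7]
tcp_rot: [-3.138, -0.146, 0.001]
ft_force: [0.8, 0.1, 0.4]
gripper_width: 85.4
```

Emit:
send_rows(
  gripper=[0,0],
  xyz=[
    [0,0,0],
    [0,0,0],
  ],
  twist=[-0.13,0],
)

```text
time_s: 11.02
ee_pos: [470.4, -250.9, 337.9]
tcp_rot: [-3.141, 0.047, 0.0]
ft_force: [-0.5, -0.4, 0.1]
gripper_width: 85.4
```

Run:
```python
from h import *
print(state()["ee_pos"],state()["tcp_rot"],state()["qpos"])
w=cap("wrist","w7");crop(w,0,0,560,420,"w7g",1,1.8);cap("top","t7")
```

```text
[ 470.38856439 -250.91875661  337.89073903] [-3.14099091e+00  4.65698727e-02  3.58860170e-04] [-7.12261388e-01  4.10558209e-01  1.45534644e+00  5.21158253e-05
  1.27602787e+00  8.88170599e-01]
```

View pics/w7g.png

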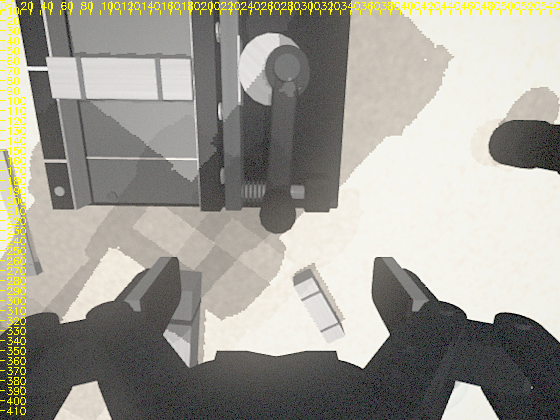

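Run:
```python
from h import *
w=load("w7");crop(w,200,20,360,250,"w7c",3,3.0)
t=load("t7");crop(t,340,130,430,260,"t7c",5,2.5)
```

```text
(no output)
```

View pics/w7c.png

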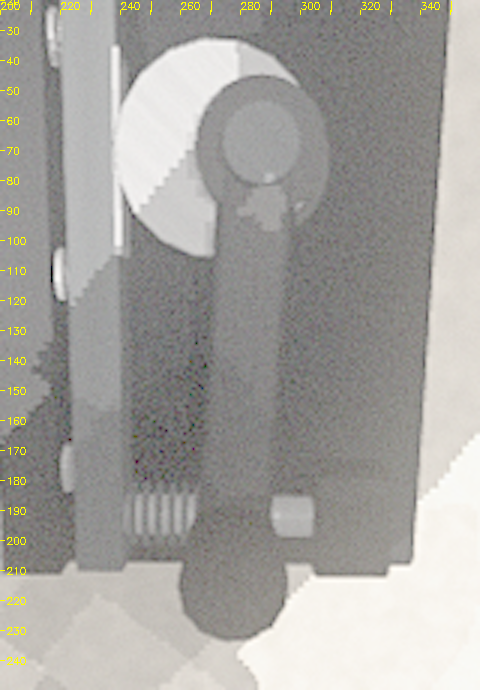

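View pics/t7c.png

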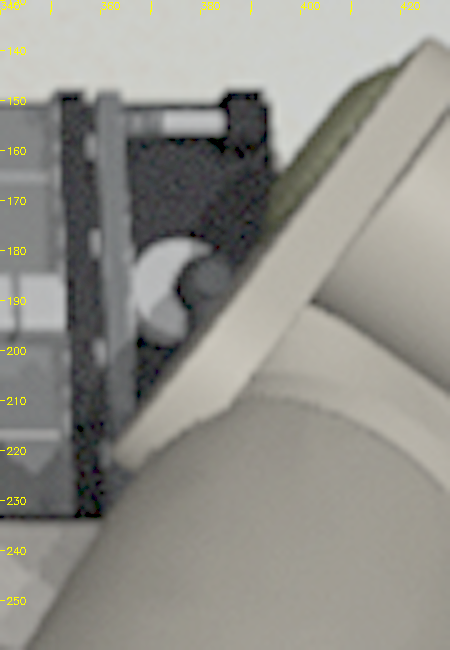

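Run:
```python
from h import *
np.set_printoptions(precision=1,suppress=True)
w=load("w7");w6=load("w6");e=load("scene1");d=load("top1")
print("handle z101",plane(w,277.3,215,101)[:2], "R px->mm", np.linalg.norm(plane(w,295.3,215,101)-plane(w,277.3,215,101)))
print("handle scene top z101",plane(e,226,126.5,101)[:2], tri((w,277.3,215),(e,226,126.5)))
print("pivot",tri((w,287,67),(w6,318,333)),tri((w,287,67),(w6,318,333),(d,381,185.5)))
```

```text
handle z101 [ 474.3 -252.4] R px->mm 12.051907254771704
handle scene top z101 [ 473.1 -249.5] (array([ 472.3, -252.3,   97.1]), [np.float64(0.7068940965208099), np.float64(0.7068940965207169)])
pivot (array([ 571.4, -262. ,   62.7]), [np.float64(0.2609135421785999), np.float64(0.2609135421784604)]) (array([ 571.3, -260.5,   63.1]), [np.float64(1.5057202007397423), np.float64(0.9665045045931404), np.float64(2.303155172579521)])
```

Emit:
send_rows(
  gripper=[0,0,0,0,0,120,200,200],
  xyz=[
    [3,-1,-30],
    [0,0,-30],
    [0,0,-25],
    [0,0,-10],
    [0,0,0],
    [0,0,0],
    [0,0,0],
    [0,0,0],
  ],
  twist=[-0.04,0,0,0,0,0,0,0],
  force=25,
)

```text
time_s: 12.12
ee_pos: [473.5, -252.1, 243.4]
tcp_rot: [3.139, -0.112, 0.001]
ft_force: [-0.1, 0.2, 0.2]
gripper_width: 32.1
```

Emit:
send_rows(
  gripper=[200,200,200],
  xyz=[
    [0,0,0],
    [0,0,0],
    [0,0,0],
  ],
  twist=[0,0,0],
)

```text
time_s: 12.5
ee_pos: [473.5, -252.1, 243.4]
tcp_rot: [3.139, -0.112, 0.001]
ft_force: [-0.7, 0.4, 5.7]
gripper_width: 25.6
```

Run:
```python
from h import *
print(state()["ee_pos"],state()["tcp_rot"],state()["ft_force"])
w=cap("wrist","w8");crop(w,130,20,430,300,"w8g",2,2.5)
# arc table
p=np.array([571.5,-260]);h=np.array([473.5,-252.]);R=np.linalg.norm(h-p);th0=np.arctan2(*(h-p)[::-1])
N=24;st=2.3/N;prev=h
for i in range(1,N+1):
    q=p+R*np.array([np.cos(th0+st*i),np.sin(th0+st*i)]);print(i,np.round(q-prev,1),np.round(q));prev=q
print(R,st)
```

```text
[ 473.52116292 -252.08069317  243.37517843] [ 3.13927940e+00 -1.11718564e-01  7.51724897e-04] [-0.66508474  0.38961575  5.67319983]
1 [-0.3 -9.4] [ 473. -261.]
2 [ 0.6 -9.4] [ 474. -271.]
3 [ 1.5 -9.3] [ 475. -280.]
4 [ 2.4 -9.1] [ 478. -289.]
5 [ 3.2 -8.8] [ 481. -298.]
6 [ 4.1 -8.5] [ 485. -307.]
7 [ 4.9 -8.1] [ 490. -315.]
8 [ 5.6 -7.6] [ 495. -322.]
9 [ 6.3 -7. ] [ 502. -329.]
10 [ 6.9 -6.4] [ 509. -336.]
11 [ 7.5 -5.7] [ 516. -341.]
12 [ 8.  -4.9] [ 524. -346.]
13 [ 8.5 -4.1] [ 533. -350.]
14 [ 8.8 -3.3] [ 541. -354.]
15 [ 9.1 -2.4] [ 551. -356.]
16 [ 9.3 -1.6] [ 560. -358.]
17 [ 9.4 -0.7] [ 569. -358.]
18 [9.4 0.2] [ 579. -358.]
19 [9.4 1.1] [ 588. -357.]
20 [9.2 2. ] [ 597. -355.]
21 [9.  2.9] [ 606. -352.]
22 [8.6 3.7] [ 615. -348.]
23 [8.2 4.5] [ 623. -344.]
24 [7.8 5.3] [ 631. -338.]
98.32598842625484 0.09583333333333333
```

View pics/w8g.png

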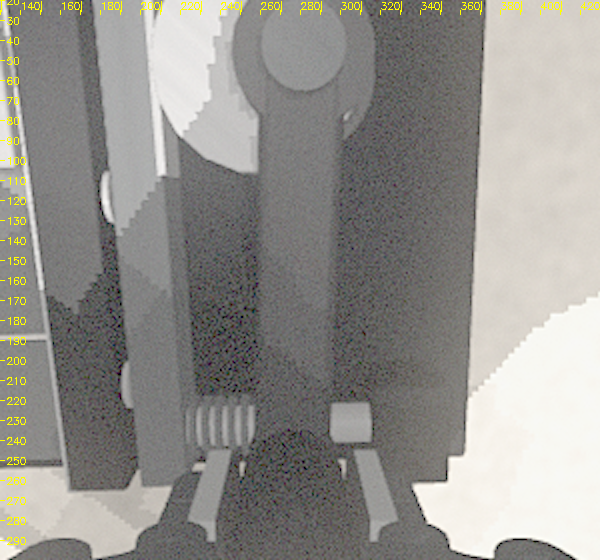

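Run:
```python
from h import *
d=load("top1");e=load("scene1");crop(d,430,170,500,240,"ct5",7,2.5)
print(plane(d,456,211,0),plane(d,474,202,100), plane(e,176,108,0),plane(e,172.5,82,100))
```

```text
[ 509.26233443 -470.69357681    0.        ] [ 508.94251071 -471.2186192   100.        ] [ 514.6389593  -470.82472921    0.        ] [ 506.23454786 -472.3994784   100.        ]
```

View pics/ct5.png

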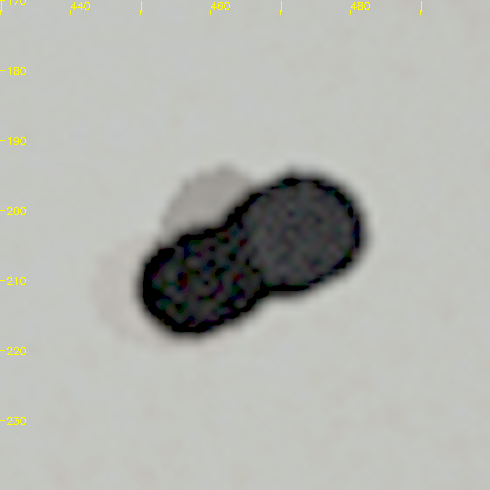

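Emit:
send_rows(
  gripper=[200,200,200,200,200,200,200,200],
  xyz=[
    [-0.3,-9.4,0],
    [0.6,-9.4,0],
    [1.5,-9.3,0],
    [2.4,-9.1,0],
    [3.2,-8.8,0],
    [4.1,-8.5,0],
    [4.9,-8.1,0],
    [5.6,-7.6,0],
  ],
  twist=[0.096,0.096,0.096,0.096,0.096,0.096,0.096,0.096],
)

```text
time_s: 13.55
ee_pos: [495.0, -322.8, 243.3]
tcp_rot: [-2.951, -1.077, 0.003]
ft_force: [-6.7, 0.3, 6.0]
gripper_width: 25.0
```

Emit:
send_rows(
  gripper=[200,200,200,200,200,200,200,200],
  xyz=[
    [6.3,-7.0,0],
    [6.9,-6.4,0],
    [7.5,-5.7,0],
    [8.0,-4.9,0],
    [8.5,-4.1,0],
    [8.8,-3.3,0],
    [9.1,-2.4,0],
    [9.3,-1.6,0],
  ],
  twist=[0.096,0.096,0.096,0.096,0.096,0.096,0.096,0.096],
)

```text
time_s: 14.55
ee_pos: [559.9, -358.9, 243.4]
tcp_rot: [2.332, 2.102, -0.003]
ft_force: [-1.7, -3.1, 3.2]
gripper_width: 25.0
```

Run:
```python
from h import *
print(state()["ee_pos"],state()["tcp_rot"],state()["ft_force"],state()["qpos"])
w=cap("scene","s8");crop(w,120,80,320,250,"s8g",4,2)
```

```text
[ 559.85450273 -358.85880165  243.43712791] [ 2.33171087  2.10207984 -0.00288573] [-1.71656564 -3.14226693  3.191544  ] [-0.74737731  0.7175706   1.17022169 -0.00213847  1.2517489  -0.64321884]
```

View pics/s8g.png

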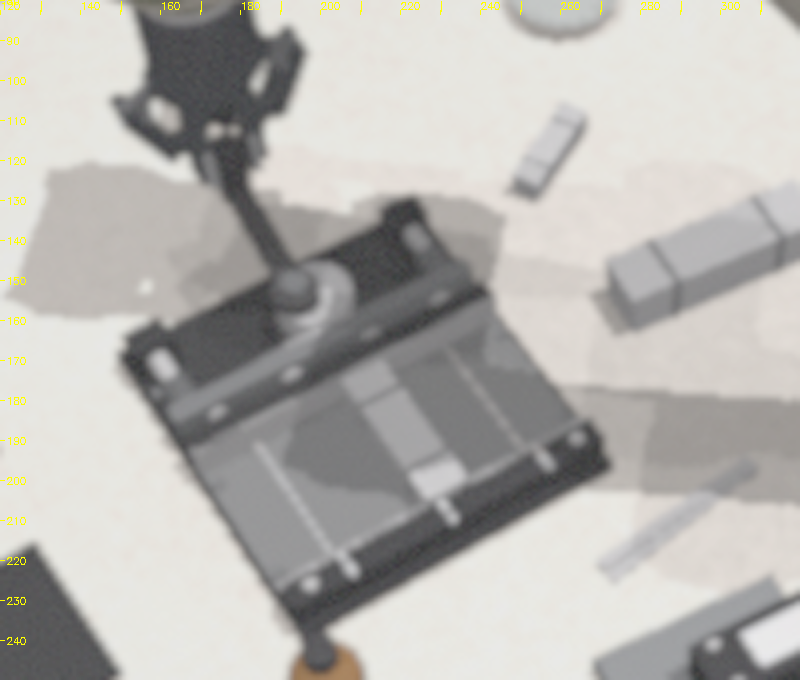

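Emit:
send_rows(
  gripper=[200,200,200,200,200,200,200,200],
  xyz=[
    [9.4,-0.7,0],
    [9.4,0.2,0],
    [9.4,1.1,0],
    [9.2,2.0,0],
    [9.0,2.9,0],
    [8.6,3.7,0],
    [8.2,4.5,0],
    [5,3.4,0],
  ],
  twist=[0.096,0.096,0.096,0.096,0.096,0.096,0.096,0.06],
)

```text
time_s: 15.6
ee_pos: [628.5, -341.4, 243.5]
tcp_rot: [1.425, 2.796, -0.003]
ft_force: [1.9, -4.8, 1.7]
gripper_width: 24.9
```

Run:
```python
from h import *
print(state()["ee_pos"],state()["tcp_rot"],state()["ft_force"],state()["qpos"])
w=cap("scene","s9");crop(w,120,80,320,250,"s9g",4,2)
w=cap("wrist","w9");crop(w,0,0,560,420,"w9g",1,2)
```

```text
[ 628.54605101 -341.36706172  243.51303879] [ 1.42513603  2.79585856 -0.00300002] [ 1.94447223 -4.8317988   1.71149447] [-6.62412622e-01  7.99787758e-01  9.90065207e-01 -1.25033117e-03
  1.34797513e+00 -1.29013066e+00]
```

View pics/s9g.png

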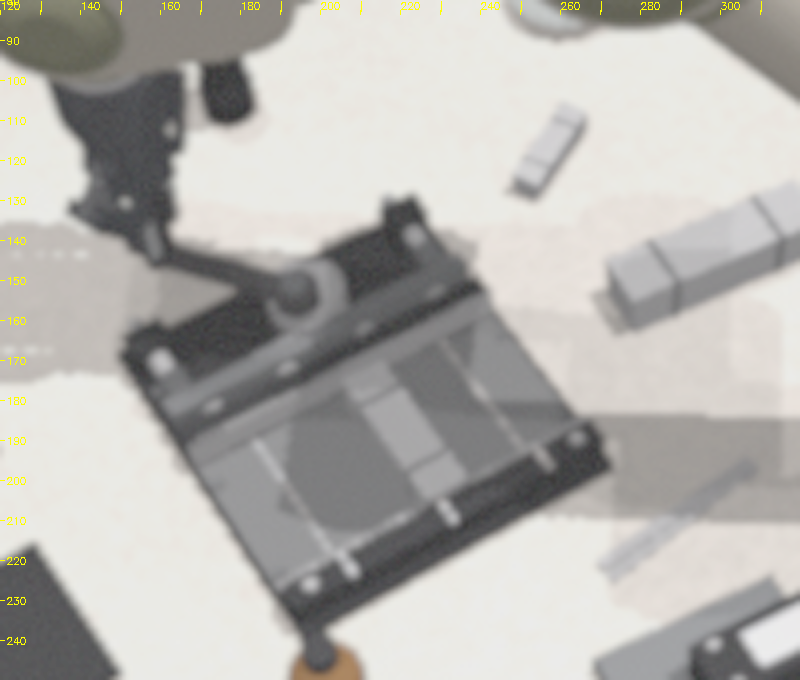

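View pics/w9g.png

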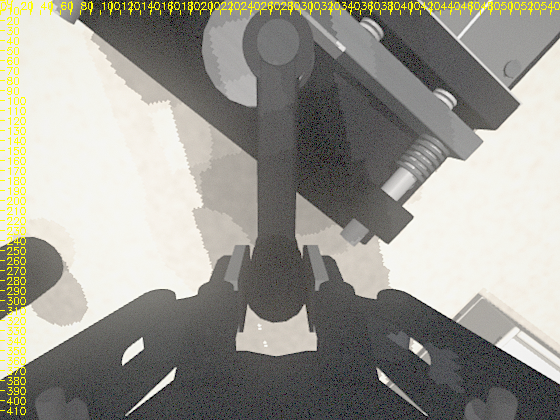

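Emit:
send_rows(
  gripper=[120,0,0,0,0,0,0,0],
  xyz=[
    [0,0,0],
    [0,0,0],
    [0,0,40],
    [0,0,50],
    [-10,40,30],
    [-20,60,20],
    [-20,60,10],
    [-20,60,0],
  ],
  twist=[0,0,0,0,-0.16,-0.17,-0.17,-0.17],
)

```text
time_s: 16.7
ee_pos: [558.9, -124.4, 392.3]
tcp_rot: [2.275, 2.164, 0.001]
ft_force: [0.6, 1.3, -0.4]
gripper_width: 85.4
```

Emit:
send_rows(
  gripper=[0,0],
  xyz=[
    [-10,20,0],
    [0,0,0],
  ],
  twist=[0,0],
)

```text
time_s: 16.95
ee_pos: [549.4, -104.9, 392.0]
tcp_rot: [-2.268, -2.174, 0.0]
ft_force: [0.8, -1.0, -0.7]
gripper_width: 85.6
```

Run:
```python
from h import *
print(state()["ee_pos"],state()["tcp_rot"],state()["qpos"])
w=cap("wrist","w10");crop(w,0,0,560,420,"w10g",1,2);crop(w,200,130,440,330,"w10c",3,2)
t=cap("top","t10")
```

```text
[ 549.41639751 -104.86718965  391.96307743] [-2.26751677e+00 -2.17435052e+00  2.89874023e-05] [-4.00248211e-01  4.06323974e-01  1.29387350e+00 -6.19373781e-06
  1.44142761e+00 -3.58304424e-01]
```

View pics/w10g.png

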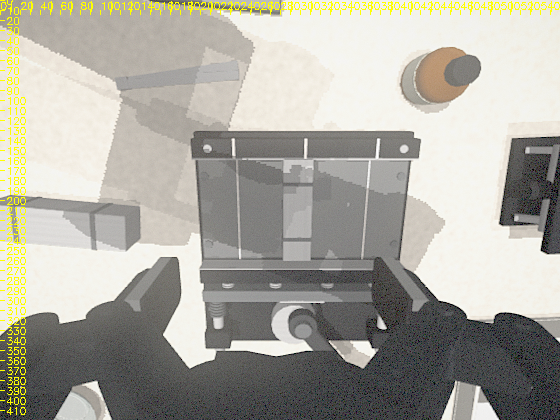

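View pics/w10c.png

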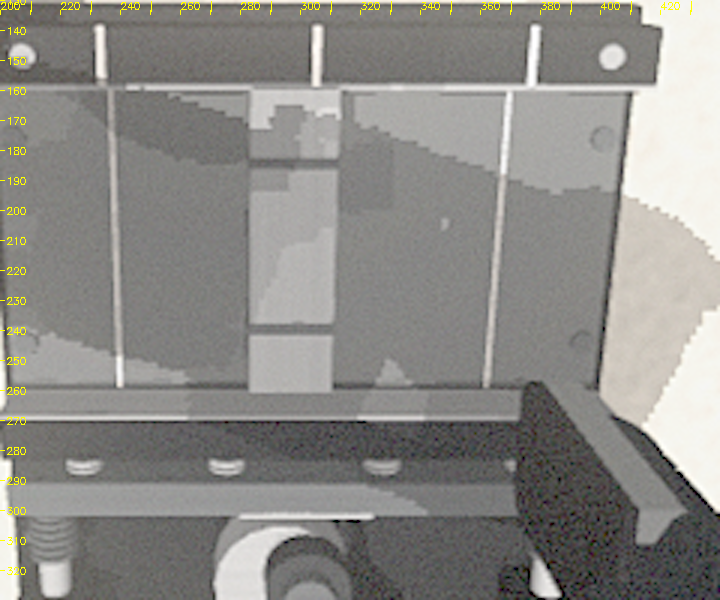

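Run:
```python
from h import *
np.set_printoptions(precision=1,suppress=True)
w=load("w10");d=load("top1")
P=[plane(w,u,v,42)[:2] for u,v in ((282.8,160.5),(313.3,160.5),(310.7,260),(282.8,260))]
print(P,np.mean(P,0)); print("groove mids",plane(w,297.8,183.5,42)[:2],plane(w,296.8,239,42)[:2])
crop(d,320,250,415,330,"ct6",7,1.5); crop(load("t10"),285,135,415,250,"ct7",6,2)
m=[plane(d,u,v,30)[:2] for u,v in ((334.5,258),(351,258.5),(347.5,321),(331,320.5))];print("other bar",m)
```

```text
[array([556.9, -79.5]), array([587.1, -80.7]), array([ 583.2, -188. ]), array([ 553.1, -186.7])] [ 570.1 -133.7]
groove mids [ 571.2 -103.3] [ 568.8 -163.1]
other bar [array([ 394. , -129.9]), array([ 390.9, -171.8]), array([ 238.2, -150.6]), array([ 241.1, -110.2])]
```

View pics/ct6.png

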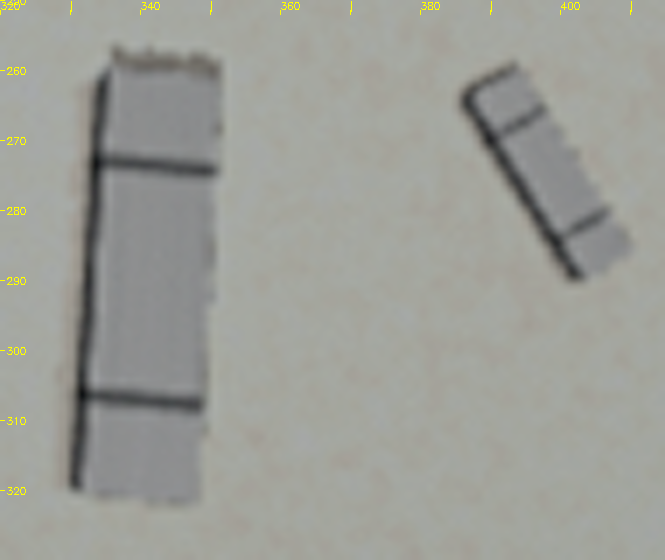

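View pics/ct7.png

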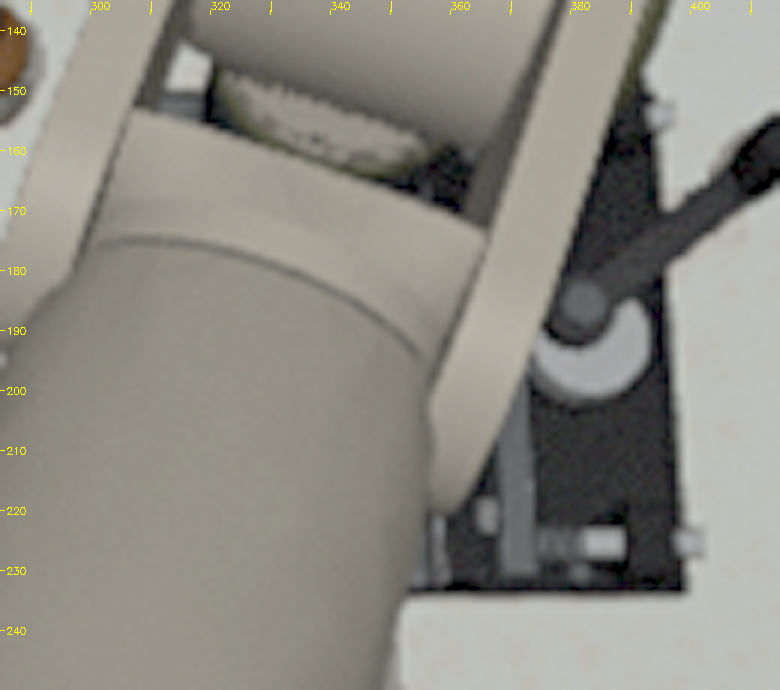

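Emit:
send_rows(
  gripper=[0,0,0,0,0,0,0,0],
  xyz=[
    [10,-15,0],
    [10.5,-14,-20],
    [0,0,-40],
    [0,0,-40],
    [0,0,-40],
    [0,0,-35],
    [0,0,-25],
    [0,0,0],
  ],
  twist=[0,0,0,0,0,0,0,0],
  force=60,
)

```text
time_s: 18.05
ee_pos: [570.8, -136.8, 189.4]
tcp_rot: [-2.269, -2.168, 0.002]
ft_force: [-0.5, 0.4, 1.0]
gripper_width: 85.3
```

Run:
```python
from h import *
np.set_printoptions(precision=1,suppress=True)
print(state()["ee_pos"],state()["ft_force"])
w=cap("wrist","w11");crop(w,130,130,430,420,"w11g",2,2)
```

```text
[ 570.8 -136.8  189.4] [-0.5  0.4  1. ]
```

View pics/w11g.png

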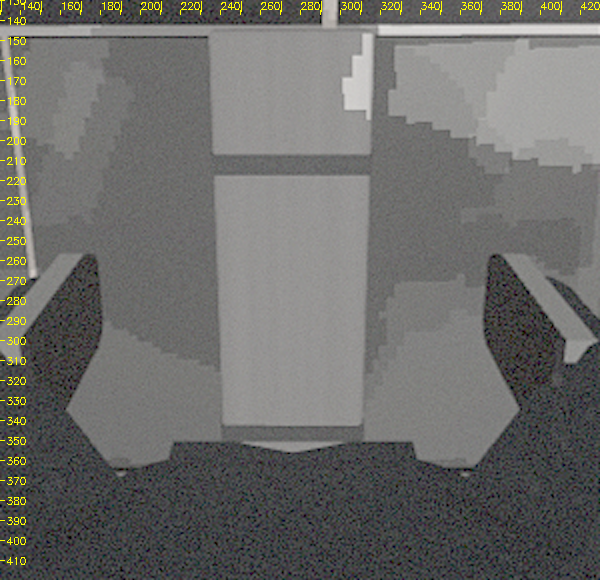

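Emit:
send_rows(
  gripper=[230,230,230,230,230,230,230,230],
  xyz=[
    [0,2,0],
    [0,0,0],
    [0,0,0],
    [0,0,0],
    [0,0,0],
    [0,0,0],
    [0,0,15],
    [0,0,25],
  ],
  twist=[0,0,0,0,0,0,0,0],
)

```text
time_s: 19.1
ee_pos: [570.1, -133.2, 231.2]
tcp_rot: [-2.268, -2.169, 0.002]
ft_force: [1.2, 0.9, -7.0]
gripper_width: 29.3
```

Run:
```python
from h import *
np.set_printoptions(precision=1,suppress=True)
s=state();print(s["ee_pos"],s["ft_force"],s["gripper_width"])
w=cap("wrist","w12");crop(w,130,130,430,420,"w12g",2,2)
```

```text
[ 570.1 -133.2  231.2] [ 1.2  0.9 -7. ] 29.280092024774575
```

View pics/w12g.png

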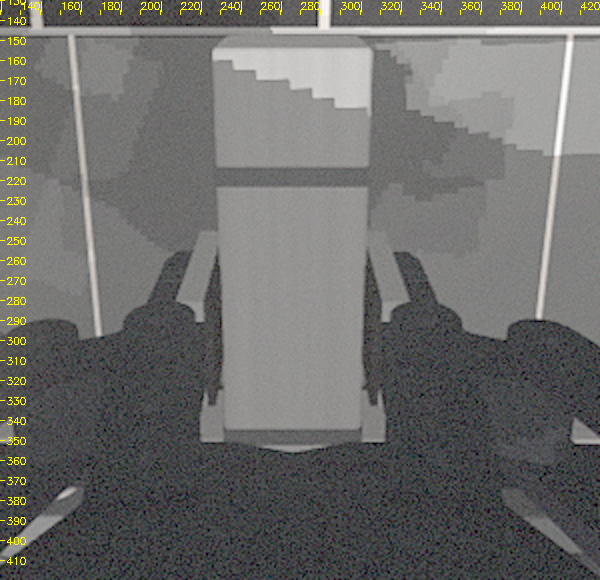

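Emit:
send_rows(
  gripper=[230,230,230,230,230,230,230,230],
  xyz=[
    [0,0,35],
    [0,0,40],
    [-3,25,10],
    [-5,40,0],
    [-5,50,0],
    [-5,50,0],
    [-5,50,0],
    [-5,50,0],
  ],
  twist=[0,0,0.1,0.15,0.15,0.15,0.15,0.15],
)

```text
time_s: 20.15
ee_pos: [541.8, 133.5, 316.1]
tcp_rot: [-1.165, -2.916, 0.0]
ft_force: [0.6, -0.7, -7.1]
gripper_width: 28.9
```

Emit:
send_rows(
  gripper=[230,230,230,230,230,230,230,230],
  xyz=[
    [-5,50,0],
    [-5,50,0],
    [-5,50,0],
    [-5,50,0],
    [-5,40,0],
    [-5,40,0],
    [-5,30,0],
    [-2,28,0],
  ],
  twist=[0.15,0.15,0.15,0.15,0.09,0,0,0],
)

```text
time_s: 21.15
ee_pos: [504.7, 471.1, 315.5]
tcp_rot: [-0.116, -3.137, 0.002]
ft_force: [0.1, -0.7, -7.9]
gripper_width: 28.8
```

Run:
```python
from h import *
np.set_printoptions(precision=3,suppress=True)
s=state();print(s["ee_pos"],s["ft_force"],s["gripper_width"],s["qpos"][0]-s["qpos"][5])
w=cap("wrist","w13");crop(w,0,0,560,420,"w13g",1,2)
t=cap("top","t13");crop(t,60,170,160,280,"t13g",5,2)
```

```text
[504.703 471.052 315.498] [ 0.146 -0.694 -7.858] 28.779546789751997 1.4968427555265396
```

View pics/w13g.png

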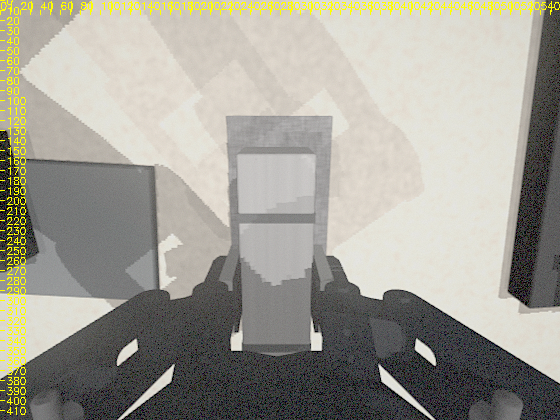

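View pics/t13g.png

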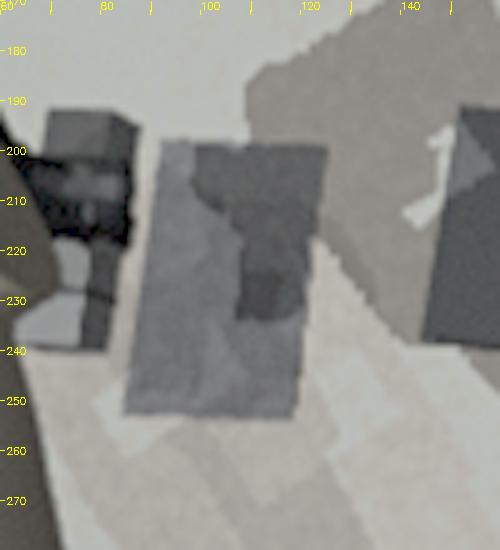

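Run:
```python
from h import *
np.set_printoptions(precision=1,suppress=True)
w=load("w13");w1=load("w1");t=load("t13")
print([plane(w,u,v,3)[:2] for u,v in ((227,116),(332.5,116))],[plane(w1,u,v,3)[:2] for u,v in ((487,178),(473.5,291))])
print([plane(t,u,v,3)[:2] for u,v in ((92.3,198),(125.5,198.5),(84.5,252.7),(118,253.5))])
# bar held: near end top corners, groove
print([plane(w,u,v,164)[:2] for u,v in ((237,151.5),(315,151.5))])
s=state();print(s["ee_pos"])
```

```text
[array([432.2, 434.2]), array([438.6, 522.9])] [array([431.2, 431.3]), array([579.4, 422.5])]
[array([586.7, 509.9]), array([581.5, 420. ]), array([438.7, 520.8]), array([432.8, 432.9])]
[array([447.2, 460.1]), array([449.3, 489. ])]
[504.2 472.2 315.2]
```

Emit:
send_rows(
  gripper=[230,230,230,230,230,230,230,230],
  xyz=[
    [6,0,-15],
    [0,0,-35],
    [0,0,-35],
    [0,0,-25],
    [0,0,-12],
    [0,0,-6],
    [0,0,-4],
    [0,0,0],
  ],
  twist=[0,0,0,0,0,0,0,0],
)

```text
time_s: 22.25
ee_pos: [511.6, 469.8, 185.0]
tcp_rot: [0.117, 3.139, 0.001]
ft_force: [-0.4, -0.2, -7.2]
gripper_width: 28.9
```

Run:
```python
from h import *
np.set_printoptions(precision=1,suppress=True)
s=state();print(s["ee_pos"],s["ft_force"],s["gripper_width"])
w=cap("wrist","w14");crop(w,130,130,430,420,"w14g",2,2)
```

```text
[511.6 469.8 185. ] [-0.4 -0.2 -7.2] 28.907803642609053
```

View pics/w14g.png

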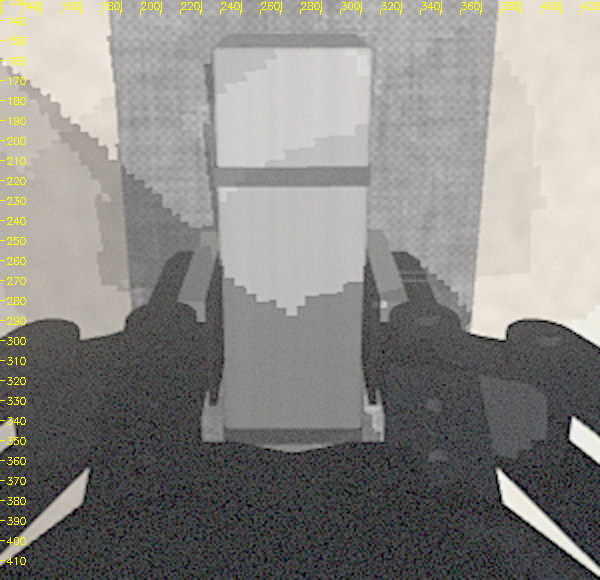

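Emit:
send_rows(
  gripper=[230,230,230],
  xyz=[
    [-1,2,-2],
    [0,0,-1],
    [0,0,0],
  ],
  twist=[0,0,0],
)

```text
time_s: 22.68
ee_pos: [510.6, 471.9, 183.4]
tcp_rot: [0.117, 3.138, 0.002]
ft_force: [-2.3, -3.7, 5.2]
gripper_width: 28.9
```

Contact made (the vertical force swung from −7 to +5 N). Releasing slowly and rising.

Emit:
send_rows(
  gripper=[150,110,80,80,80,80,80,0],
  xyz=[
    [0,0,0],
    [0,0,0],
    [0,0,0],
    [0,0,20],
    [0,0,40],
    [0,0,50],
    [0,0,50],
    [-20,-20,50],
  ],
  twist=[0,0,0,0,0,0,0,0],
)

```text
time_s: 23.68
ee_pos: [490.7, 451.9, 392.6]
tcp_rot: [0.117, 3.139, 0.001]
ft_force: [-0.3, -0.4, 1.0]
gripper_width: 74.6
```

Run:
```python
from h import *
np.set_printoptions(precision=1,suppress=True)
s=state();print(s["ee_pos"],s["ft_force"],s["gripper_width"],s["qpos"][0]-s["qpos"][5])
w=cap("wrist","w15");crop(w,0,0,560,420,"w15g",1,2)
```

```text
[490.7 451.9 392.6] [-0.3 -0.4  1. ] 74.55511263723685 1.4961486592086342
```

View pics/w15g.png

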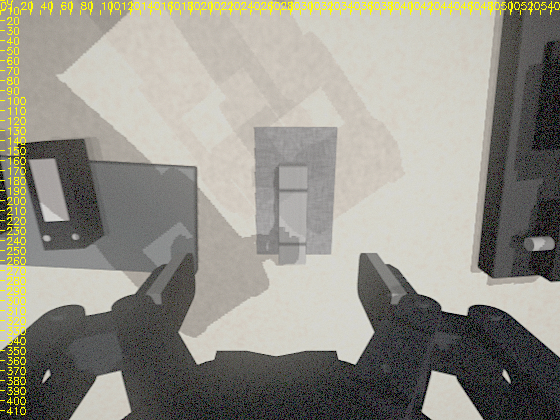

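Run:
```python
from h import *
np.set_printoptions(precision=1,suppress=True)
w=load("w15");crop(w,230,110,360,280,"w15c",4,1.6)
print("pad",[plane(w,u,v,3)[:2] for u,v in ((255,127),(337,127),(331,254),(257,253))])
print("bar top",[plane(w,u,v,33)[:2] for u,v in ((279,166),(307.5,166),(306,264),(278.5,264))])
```

```text
pad [array([431.7, 433.3]), array([438.3, 521.9]), array([587. , 511.4]), array([579.1, 422.3])]
bar top [array([471.4, 456.3]), array([473.6, 485.4]), array([583.3, 478.6]), array([581. , 447.9])]
```

View pics/w15c.png

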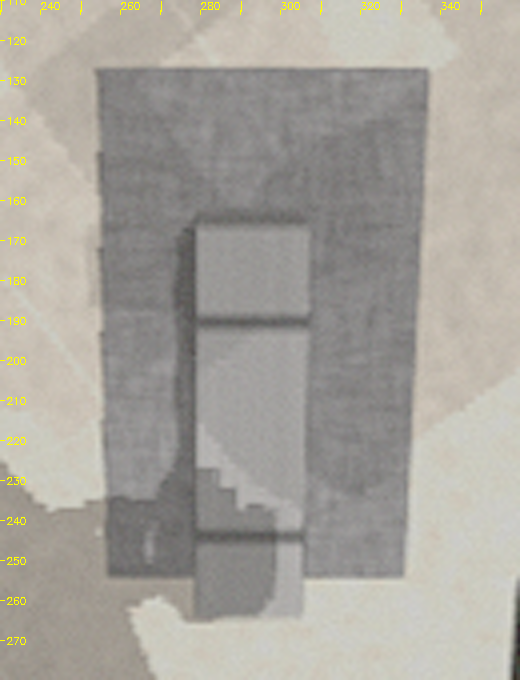

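Emit:
send_rows(
  gripper=[60,60,60,60,60,60,60,60],
  xyz=[
    [18,8,-10],
    [18,7,-40],
    [0,0,-45],
    [0,0,-45],
    [0,0,-40],
    [0,0,-20],
    [0,0,-8],
    [0,0,0],
  ],
  twist=[0,0,0,0,0,0,0,0],
)

```text
time_s: 24.72
ee_pos: [526.6, 466.9, 183.7]
tcp_rot: [0.117, 3.139, 0.0]
ft_force: [1.0, -0.3, -0.2]
gripper_width: 65.4
```

Emit:
send_rows(
  gripper=[60,230,230,230,230,230,230,230],
  xyz=[
    [0,0,0],
    [0,0,0],
    [0,0,0],
    [0,0,0],
    [0,0,0],
    [0,0,0],
    [0,0,4],
    [0,0,6],
  ],
  twist=[0,0,0,0,0,0,0,0],
)

```text
time_s: 25.72
ee_pos: [526.1, 466.7, 192.4]
tcp_rot: [-0.117, -3.136, 0.002]
ft_force: [-0.6, 0.2, -7.7]
gripper_width: 29.4
```

Run:
```python
from h import *
np.set_printoptions(precision=1,suppress=True)
s=state();print(s["ee_pos"],s["ft_force"],s["gripper_width"],s["qpos"][0]-s["qpos"][5])
w=cap("wrist","w16");crop(w,130,130,430,420,"w16g",2,2)
print("bar near end", [plane(w,u,v,45)[:2] for u,v in ((237,153),(315,153))])
```

```text
[526.1 466.7 192.4] [-0.6  0.2 -7.7] 29.427534158985473 1.4961500968347472
bar near end [array([468.6, 456.2]), array([470.7, 484.2])]
```

View pics/w16g.png

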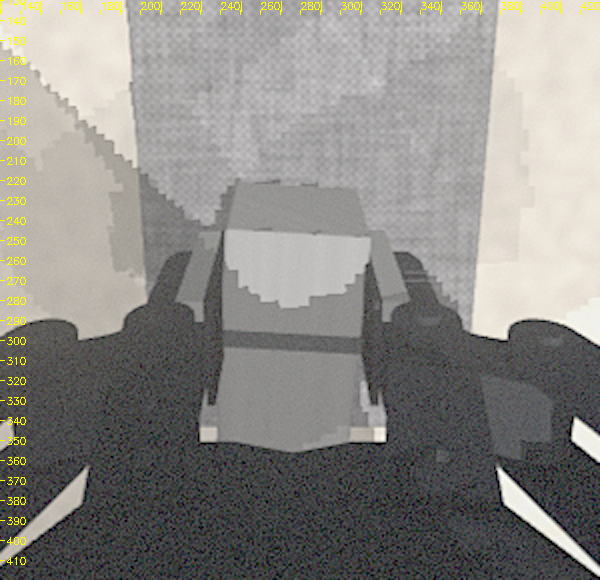

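Run:
```python
from h import *
np.set_printoptions(precision=1,suppress=True)
w=load("w16")
for z in (42,46): print(z,"bar near end", [plane(w,u,v,z)[:2] for u,v in ((242,245),(315,247.5),(241,297.5),(311,300.5))])
print("bottom", [plane(w,u,v,12)[:2] for u,v in ((247.5,221),(308,224))])
t=cap("top","t16");crop(t,60,170,160,280,"t16g",5,2)
s=cap("scene","s16");crop(s,340,320,450,420,"s16g",6,2); print(state()["torque"])
```

```text
42 bar near end [array([505.3, 454. ]), array([508.5, 483. ]), array([528.7, 451.2]), array([532.3, 480.3])]
46 bar near end [array([503.7, 454.6]), array([506.8, 482.6]), array([526.4, 451.8]), array([529.8, 480. ])]
bottom [array([505. , 453.6]), array([508.7, 483. ])]
[ 0.1  0.3 -0. ]
```

View pics/t16g.png

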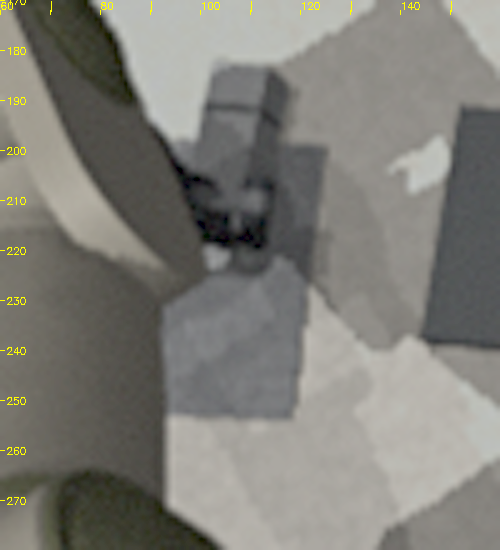

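View pics/s16g.png

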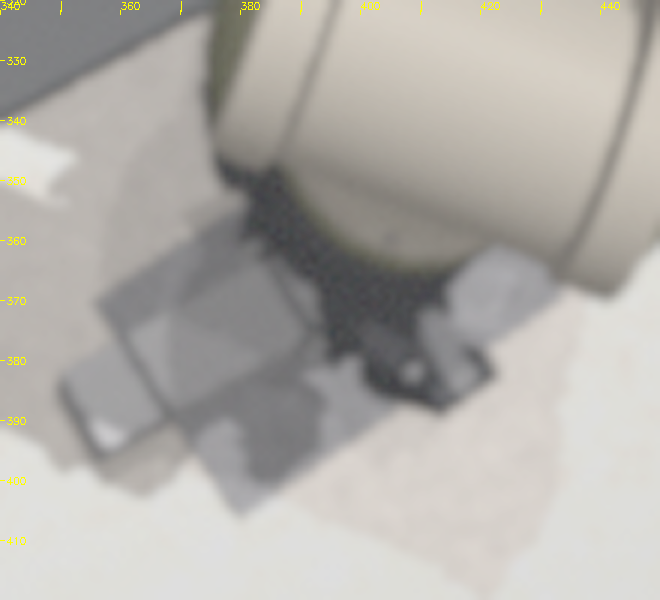

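Emit:
send_rows(
  gripper=[230,230,230,230,230,230,230,230],
  xyz=[
    [-6,1,0],
    [-10,1.5,0],
    [-12,1.8,0],
    [-12,1.8,0],
    [-8,1.2,0],
    [-4,0.5,0],
    [0,0,-3],
    [0,0,-3],
  ],
  twist=[0,0,0,0,0,0,0,0],
)

```text
time_s: 26.88
ee_pos: [474.8, 474.5, 187.3]
tcp_rot: [0.118, 3.139, 0.0]
ft_force: [0.1, 0.2, -8.5]
gripper_width: 29.1
```

Run:
```python
from h import *
np.set_printoptions(precision=1,suppress=True)
s=state();print(s["ee_pos"],s["ft_force"],s["gripper_width"])
w=cap("wrist","w17");crop(w,130,130,430,420,"w17g",2,2)
t=cap("top","t17");crop(t,60,170,160,280,"t17g",5,2)
```

```text
[474.8 474.5 187.3] [ 0.1  0.2 -8.5] 29.05906017902736
```

View pics/w17g.png

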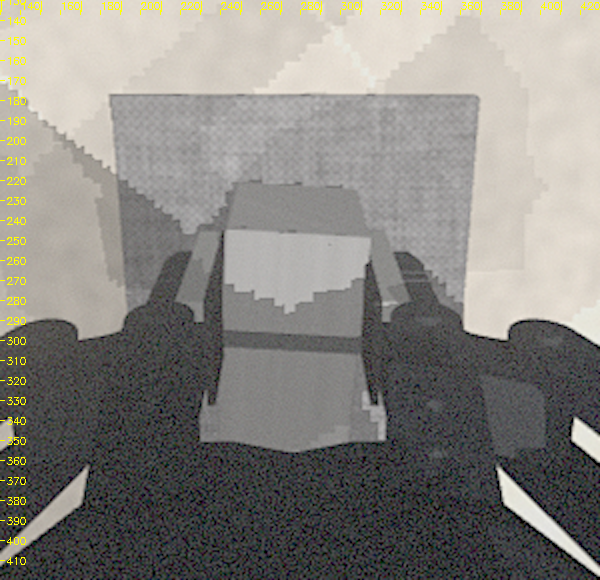

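View pics/t17g.png

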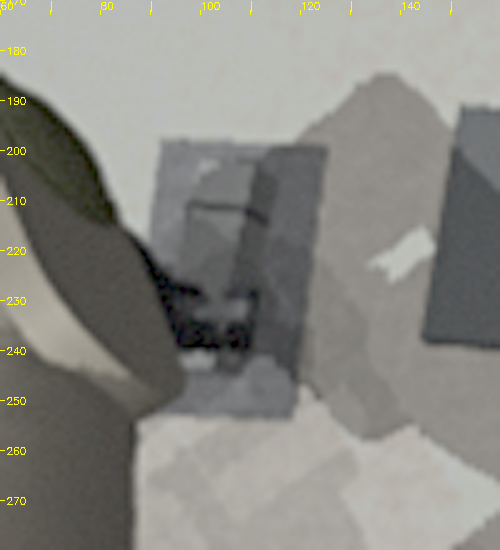

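Bar is over the pad, with the pad's near edge at row 176 and the bar's near end at about row 222. Lowering until contact, then releasing.

Emit:
send_rows(
  gripper=[230,230,230,230],
  xyz=[
    [0,0,-2],
    [0,0,-1.5],
    [0,0,-1],
    [0,0,0],
  ],
  twist=[0,0,0,0],
)

```text
time_s: 27.48
ee_pos: [474.4, 474.6, 184.6]
tcp_rot: [0.117, 3.138, 0.001]
ft_force: [-4.0, -3.6, 4.9]
gripper_width: 29.3
```

Emit:
send_rows(
  gripper=[190,170,150,130,100,80,80,80],
  xyz=[
    [0,0,0],
    [0,0,0],
    [0,0,0],
    [0,0,0],
    [0,0,0],
    [0,0,0],
    [0,0,15],
    [0,0,30],
  ],
  twist=[0,0,0,0,0,0,0,0],
)

```text
time_s: 28.48
ee_pos: [474.4, 474.5, 228.4]
tcp_rot: [-0.117, -3.138, 0.002]
ft_force: [-0.2, -0.9, 0.4]
gripper_width: 58.5
```

Run:
```python
from h import *
s=state();print(s["ee_pos"],s["ft_force"],s["gripper_width"])
w=cap("wrist","w18");crop(w,130,90,430,380,"w18g",2,2)
```

```text
[474.41131089 474.52490048 228.44188696] [-0.23712286 -0.86692628  0.36533209] 58.53904512046468
```

View pics/w18g.png

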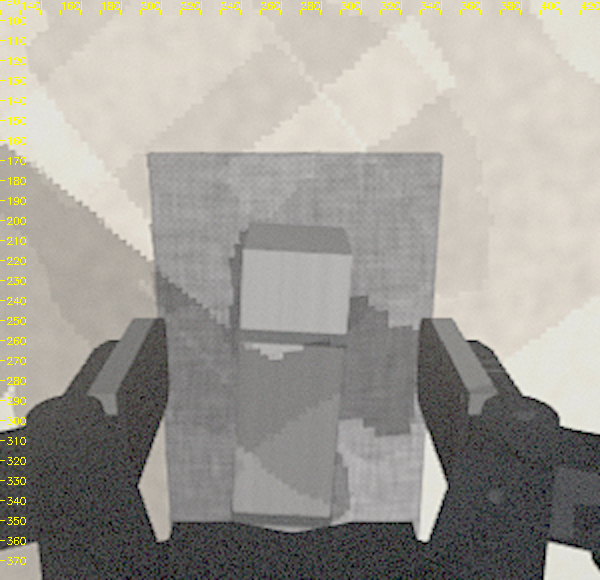

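Emit:
send_rows(
  gripper=[0,0,0,0,0,0],
  xyz=[
    [0,0,50],
    [0,0,50],
    [10,-20,50],
    [10,-25,10],
    [0,0,0],
    [0,0,0],
  ],
  twist=[0,0,0,0,0,0],
)

```text
time_s: 29.28
ee_pos: [494.2, 429.9, 387.8]
tcp_rot: [-0.117, -3.139, 0.0]
ft_force: [-0.1, 1.3, -0.3]
gripper_width: 85.2
```

Run:
```python
from h import *
np.set_printoptions(precision=1,suppress=True)
s=state();print(s["ee_pos"])
w=cap("wrist","w19");crop(w,0,0,560,420,"w19g",1,2);crop(w,250,100,380,280,"w19c",4,1.6)
```

```text
[494.2 429.9 387.8]
```

View pics/w19g.png

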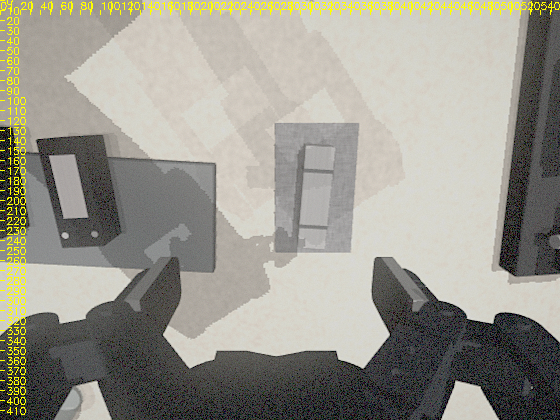

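View pics/w19c.png

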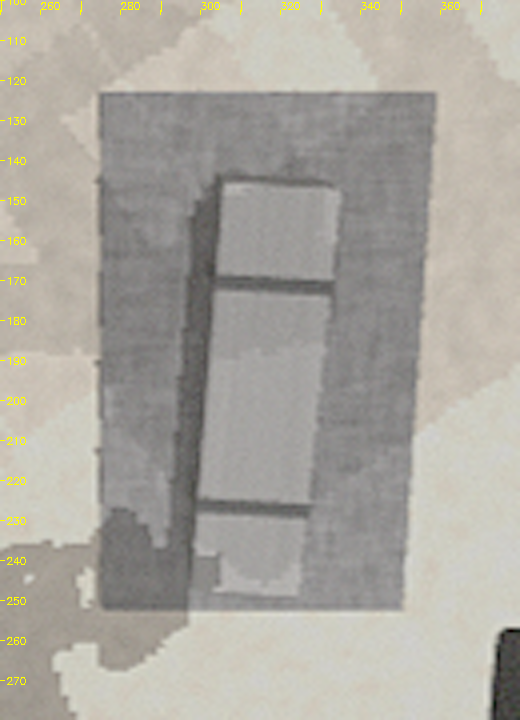

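Run:
```python
from h import *
np.set_printoptions(precision=2,suppress=True)
w=load("w19")
def fr(P): 
    P=np.array(P);c=P.mean(0);x=(P[2]+P[3]-P[0]-P[1])/2;return c,np.arctan2(x[1],x[0]),np.linalg.norm(x)
pad=fr([plane(w,u,v,3)[:2] for u,v in ((274.5,122.8),(358.5,123),(350.5,252),(274.7,252))])
bar=fr([plane(w,u,v,33)[:2] for u,v in ((305.5,146),(334.5,146.5),(325,248),(297.5,246.5))])
a=pad[1];r=bar[0]-pad[0];print(pad,bar,"in pad frame",np.cos(a)*r[0]+np.sin(a)*r[1],-np.sin(a)*r[0]+np.cos(a)*r[1],bar[1]-pad[1])
```

```text
(array([509.41, 471.92]), np.float64(-0.07080230682471637), np.float64(148.74505451610773)) (array([510.81, 469.44]), np.float64(-0.12432369420094809), np.float64(108.22795906491908)) in pad frame 1.5727544436933918 -2.380623515031308 -0.053521387376231716
```

Emit:
send_rows(
  gripper=[0,0,0,0,0,0,0],
  xyz=[
    [-10,-40,0],
    [-10,-50,0],
    [-10,-50,0],
    [-10,-50,0],
    [-10,-40,0],
    [0,0,0],
    [0,0,0],
  ],
  twist=[-0.05,0,0,0,0,0,0],
)

```text
time_s: 30.2
ee_pos: [444.6, 200.3, 387.9]
tcp_rot: [-0.195, -3.135, -0.0]
ft_force: [-0.0, 0.0, -0.2]
gripper_width: 85.3
```

Run:
```python
from h import *
np.set_printoptions(precision=1,suppress=True)
s=state();print(s["ee_pos"],s["qpos"][0]-s["qpos"][5])
w=cap("wrist","w20");crop(w,0,0,560,420,"w20g",1,2);crop(w,180,100,380,290,"w20c",4,2.4)
```

```text
[444.6 200.3 387.9] 1.4465974222518807
```

View pics/w20g.png

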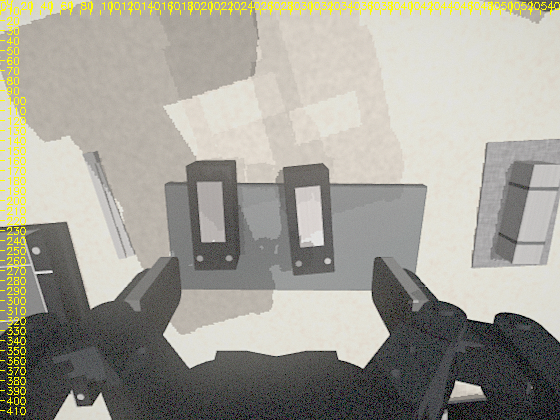

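View pics/w20c.png

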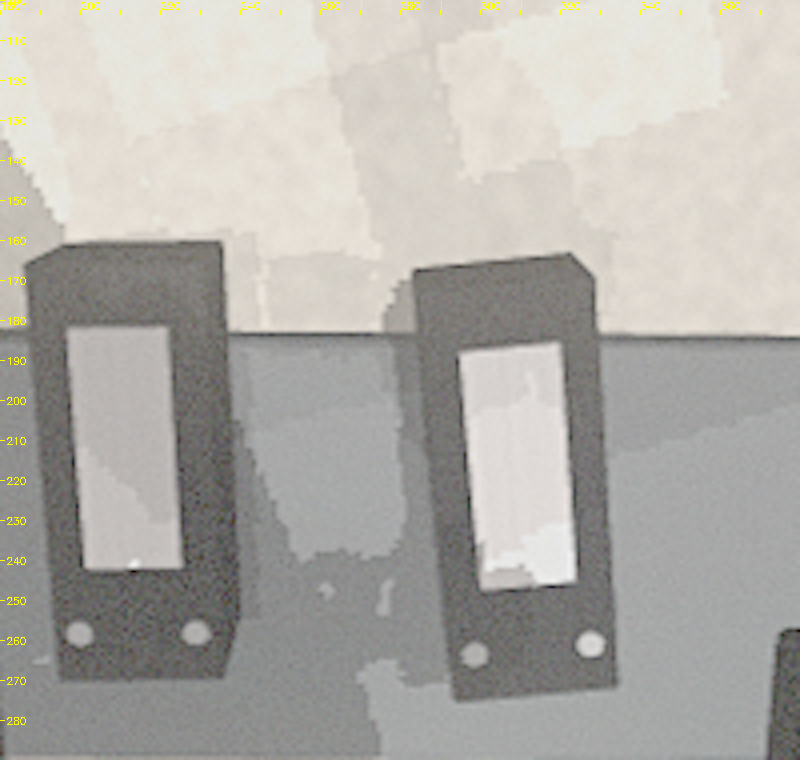

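Run:
```python
from h import *
np.set_printoptions(precision=1,suppress=True)
w=load("w20");v=load("w19");crop(v,30,125,140,260,"w19d",5,2.4)
for n,S in {"B":((197,181.3),(222,181.3),(225.5,242),(200.8,242.3)),"A":((295,187.5),(319.8,185.5),(324,245),(300,248))}.items():
    P=np.array([plane(w,*p,52)[:2] for p in S]);c=P.mean(0);x=(P[2]+P[3]-P[0]-P[1])/2
    print(n,c,"yaw",np.arctan2(x[1],x[0]).round(3),np.linalg.norm(x),np.linalg.norm(P[1]-P[0]))
print("far ends",plane(w,195,269.7,52)[:2],plane(w,236,269.5,52)[:2],plane(w,293.7,275,52)[:2],plane(w,334.5,271.3,52)[:2])
print("near",plane(w,283.5,167.5,52)[:2],plane(w,328.5,169,52)[:2])
```

```text
B [459.5 133.8] yaw -0.12 62.86723908570461 24.09227391930776
A [476.4 230. ] yaw -0.022 62.84077244964532 24.041485109272294
far ends [518.7 105.8] [523.8 148.3] [537.5 207.3] [538.5 250. ]
near [423.8 209.8] [430.5 252.3]
```

View pics/w19d.png

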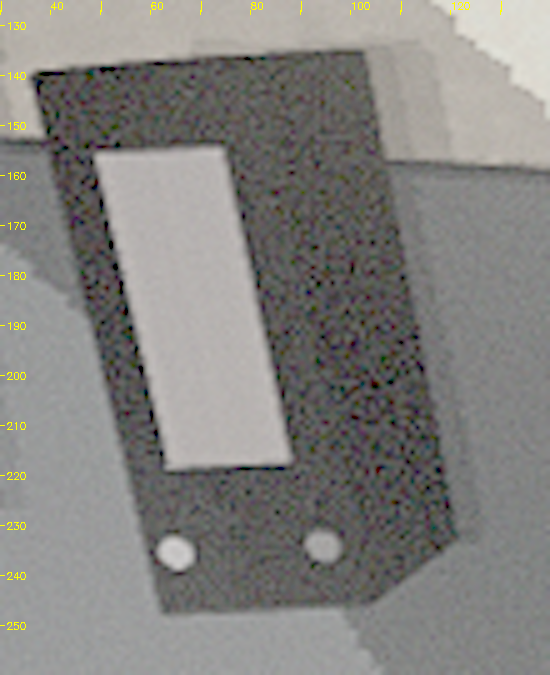

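Run:
```python
from h import *
np.set_printoptions(precision=1,suppress=True)
w=load("w20");v=load("w19")
for a,b in (((295,187.5),(48.5,155)),((319.8,185.5),(74.8,154)),((324,245),(87.5,217.5)),((300,248),(62.5,219))):
    print(tri((w,)+a,(v,)+b))
```

```text
(array([444.5, 218.6,  52.5]), [np.float64(0.08712778419509476), np.float64(0.08712778419517983)])
(array([445.6, 242.7,  51.3]), [np.float64(0.048963157603801016), np.float64(0.048963157603916674)])
(array([507.6, 241.4,  53. ]), [np.float64(0.3149237076099188), np.float64(0.31492370760999167)])
(array([507.3, 216.9,  53.9]), [np.float64(0.118459456770956), np.float64(0.11845945677102092)])
```

Emit:
send_rows(
  gripper=[0,0,0,0,0,0,0,0],
  xyz=[
    [11,-33,0],
    [11,-34,-20],
    [0,0,-45],
    [0,0,-45],
    [0,0,-40],
    [0,0,-20],
    [0,0,0],
    [0,0,0],
  ],
  twist=[0,0,0,0,0,0,0,0],
)

```text
time_s: 31.25
ee_pos: [466.9, 133.2, 218.7]
tcp_rot: [0.194, 3.134, 0.0]
ft_force: [0.2, 1.0, -0.0]
gripper_width: 85.3
```

Run:
```python
from h import *
np.set_printoptions(precision=1,suppress=True)
s=state();print(s["ee_pos"],s["qpos"][0]-s["qpos"][5])
w=cap("wrist","w21");crop(w,0,0,560,420,"w21g",1,2.4)
```

```text
[466.9 133.2 218.7] 1.44698169860294
```

View pics/w21g.png

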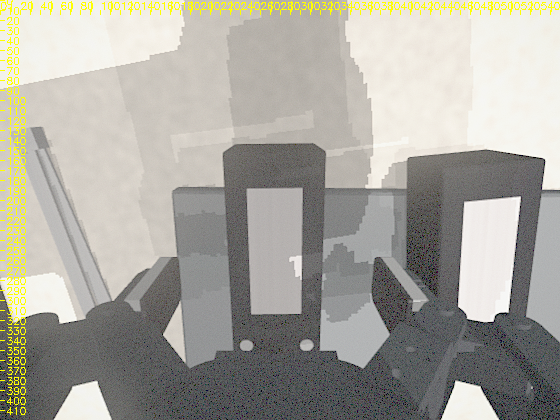

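Emit:
send_rows(
  gripper=[0,0,230,230,230,230,230,230],
  xyz=[
    [0,0,-17],
    [0,0,-10],
    [0,0,0],
    [0,0,0],
    [0,0,0],
    [0,0,0],
    [0,0,0],
    [0,0,10],
  ],
  twist=[0,0,0,0,0,0,0,0],
  force=60,
)

```text
time_s: 32.3
ee_pos: [466.1, 132.6, 200.8]
tcp_rot: [-0.196, -3.133, 0.0]
ft_force: [0.1, 1.1, -6.5]
gripper_width: 42.9
```

Emit:
send_rows(
  gripper=[230,230,230],
  xyz=[
    [0,0,20],
    [0,0,30],
    [0,0,0],
  ],
  twist=[0,0,0],
)

```text
time_s: 32.67
ee_pos: [466.6, 132.6, 252.5]
tcp_rot: [0.195, 3.132, 0.0]
ft_force: [0.0, -0.0, -7.7]
gripper_width: 43.1
```

Run:
```python
from h import *
np.set_printoptions(precision=1,suppress=True)
s=state();print(s["ee_pos"],s["qpos"][0]-s["qpos"][5],s["ft_force"],s["gripper_width"])
w=cap("wrist","w22");crop(w,130,80,430,370,"w22g",2,2.4)
```

```text
[466.6 132.6 252.5] 1.4460621100538316 [ 0.  -0.  -7.7] 43.11139706987263
```

View pics/w22g.png

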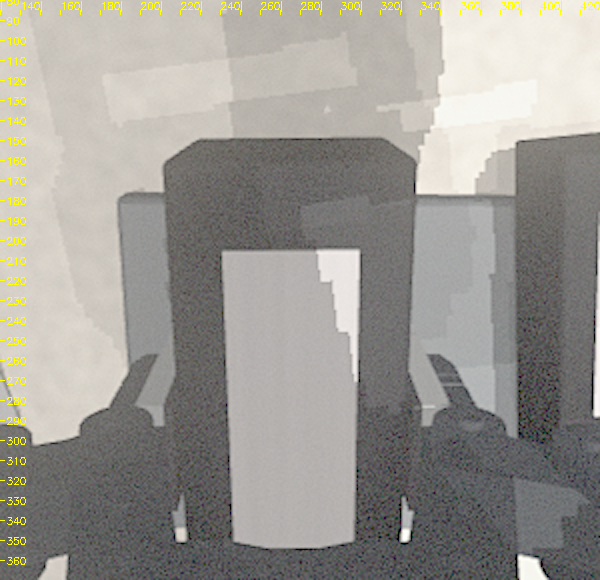

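Run:
```python
from h import *
np.set_printoptions(precision=1,suppress=True)
w=load("w22")
P=[plane(w,u,v,112)[:2] for u,v in ((212,163),(338,161.5),(241.3,205),(310,205))];print(P)
for a,o in ((P[0]+P[1],55),(P[2]+P[3],31+7)): print(a/2+o*np.array([np.cos(.125),-np.sin(.125)]))
print(state()["ee_pos"])
```

```text
[array([411.2, 117.2]), array([416. , 159.7]), array([427.1, 124.8]), array([430.1, 148.9])]
[468.2 131.6]
[466.3 132.1]
[466.2 132.6 251.1]
```

Emit:
send_rows(
  gripper=[230,230,230,230,230,230,230,230],
  xyz=[
    [0,0,30],
    [10,-15,20],
    [18,-28,0],
    [18,-28,0],
    [18,-28,0],
    [18,-28,0],
    [18,-28,0],
    [18,-28,0],
  ],
  twist=[-0.07,-0.14,-0.15,-0.15,-0.15,-0.15,-0.15,-0.15],
)

```text
time_s: 33.72
ee_pos: [584.8, -51.4, 298.8]
tcp_rot: [-1.823, -2.554, 0.002]
ft_force: [-0.4, 0.0, -6.7]
gripper_width: 43.2
```

Emit:
send_rows(
  gripper=[230,230,230,230,230,230],
  xyz=[
    [18,-28,0],
    [18,-28,0],
    [18,-25,0],
    [11,-12,0],
    [0,0,0],
    [0,0,0],
  ],
  twist=[-0.15,-0.15,-0.076,0,0,0],
)

```text
time_s: 34.48
ee_pos: [649.1, -142.9, 299.7]
tcp_rot: [-2.263, -2.175, 0.002]
ft_force: [-0.6, -0.1, -5.9]
gripper_width: 43.1
```

Run:
```python
from h import *
np.set_printoptions(precision=2,suppress=True)
s=state();print(s["ee_pos"],s["qpos"][0]-s["qpos"][5],s["ft_force"],s["gripper_width"])
w=cap("wrist","w23");crop(w,0,0,560,420,"w23g",1,2.4)
```

```text
[ 649.1  -142.85  299.65] -0.039611499831982866 [-0.61 -0.09 -5.94] 43.137761528174074
```

View pics/w23g.png

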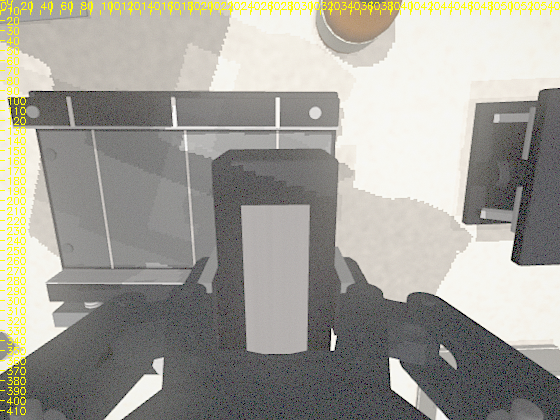

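Run:
```python
from h import *
np.set_printoptions(precision=1,suppress=True)
w=load("w23");crop(w,150,80,360,250,"w23c",4,2.4)
print("marks",[plane(w,u,v,36)[:2] for u,v in ((70,110),(174,111),(277.5,111))],"edge",[plane(w,u,v,36)[:2] for u,v in ((40,128),(174,128),(277,128))])
print("bed bay1/0 line", [plane(w,u,v,12)[:2] for u,v in ((185,132),(194,267),(94,132),(112,267))])
print("carrier near top",[plane(w,u,v,159)[:2] for u,v in ((213,162),(336,161),(241,205.5),(310,205.5))])
```

```text
marks [array([507.9, -65.1]), array([580. , -68.5]), array([651.8, -71.3])] edge [array([484.2, -76.3]), array([578.5, -79.9]), array([651. , -82.7])]
bed bay1/0 line [array([579.3, -83.8]), array([ 574. , -198.9]), array([508.4, -81.1]), array([ 502.2, -196.2])]
carrier near top [array([628.7, -89.2]), array([670.6, -90.5]), array([ 637.2, -104.9]), array([ 661.6, -105.8])]
```

View pics/w23c.png

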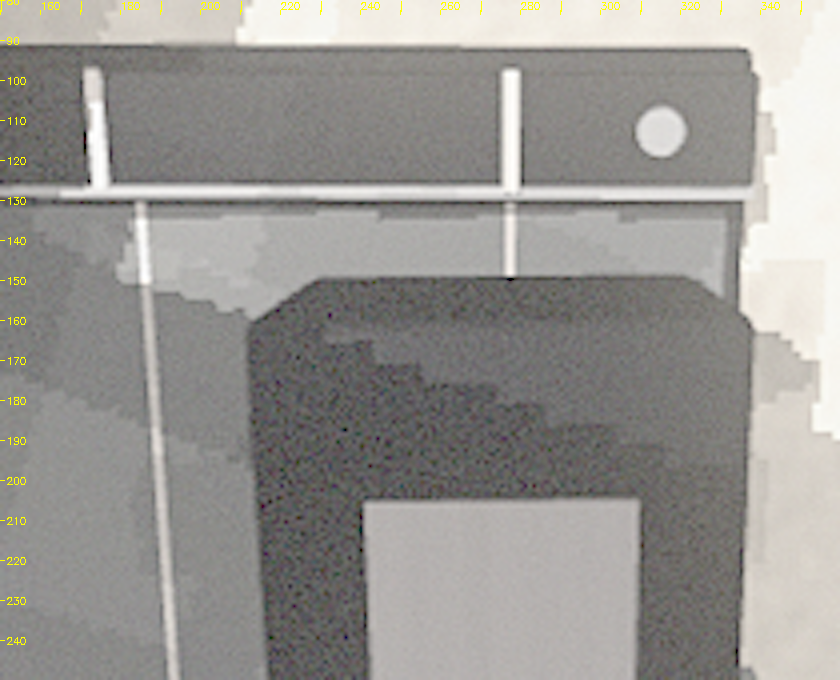

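Emit:
send_rows(
  gripper=[230,230,230,230,230,230,230,230],
  xyz=[
    [1,1,-10],
    [0,0,-25],
    [0,0,-25],
    [0,0,-15],
    [0,0,-10],
    [0,0,-5],
    [0,0,0],
    [0,0,0],
  ],
  twist=[0,0,0,0,0,0,0,0],
)

```text
time_s: 35.52
ee_pos: [650.6, -142.5, 211.8]
tcp_rot: [2.265, 2.176, 0.001]
ft_force: [0.5, -0.3, -5.5]
gripper_width: 43.2
```

Run:
```python
from h import *
np.set_printoptions(precision=2,suppress=True)
s=state();print(s["ee_pos"],s["qpos"][0]-s["qpos"][5],s["ft_force"],s["gripper_width"])
w=cap("wrist","w24");crop(w,130,80,430,370,"w24g",2,2.4)
s=cap("scene","s24");crop(s,120,100,300,250,"s24g",4,2.4)
```

```text
[ 650.6  -142.45  211.78] -0.040012990990883235 [ 0.52 -0.26 -5.54] 43.156015052480726
```

View pics/w24g.png

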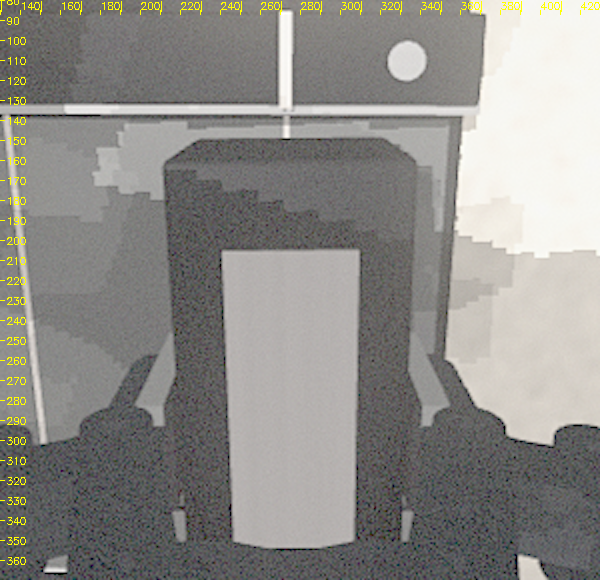

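View pics/s24g.png

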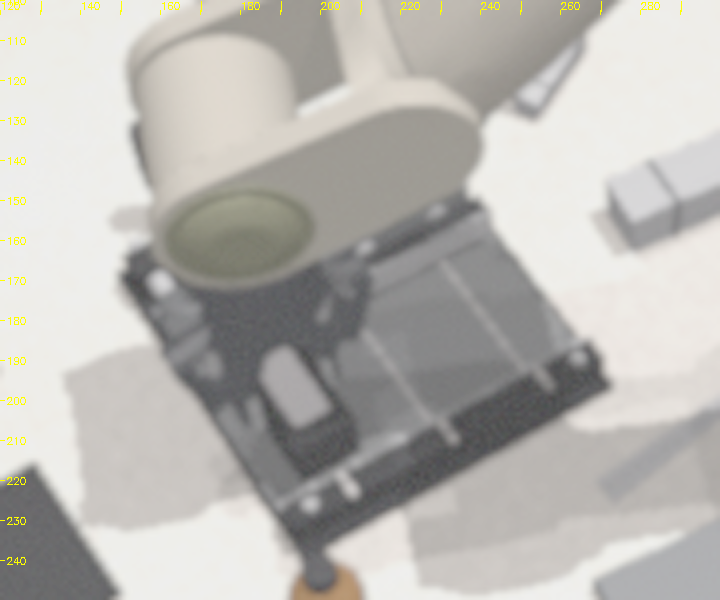

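Emit:
send_rows(
  gripper=[230,230,230,230,230],
  xyz=[
    [-0.5,0,-8],
    [0,0,-6],
    [0,0,-3],
    [0,0,-2],
    [0,0,0],
  ],
  twist=[0,0,0,0,0],
)

```text
time_s: 36.25
ee_pos: [650.0, -142.4, 192.1]
tcp_rot: [2.265, 2.176, 0.0]
ft_force: [-0.7, -0.6, -6.1]
gripper_width: 42.9
```

Emit:
send_rows(
  gripper=[230,230,230],
  xyz=[
    [0,0,-1],
    [0,0,-0.5],
    [0,0,0],
  ],
  twist=[0,0,0],
)

```text
time_s: 36.62
ee_pos: [650.0, -142.4, 191.9]
tcp_rot: [2.264, 2.176, 0.001]
ft_force: [-2.9, 1.6, 4.7]
gripper_width: 42.9
```

Emit:
send_rows(
  gripper=[150,120,90,70,70,70,70,70],
  xyz=[
    [0,0,0],
    [0,0,0],
    [0,0,0],
    [0,0,0],
    [0,0,20],
    [0,0,40],
    [0,0,50],
    [0,0,50],
  ],
  twist=[0,0,0,0,0,0,0,0],
)

```text
time_s: 37.62
ee_pos: [649.9, -142.4, 352.1]
tcp_rot: [2.265, 2.177, 0.0]
ft_force: [0.3, -0.2, -1.0]
gripper_width: 61.5
```

Run:
```python
from h import *
np.set_printoptions(precision=2,suppress=True)
s=state();print(s["ee_pos"],s["gripper_width"])
w=cap("wrist","w25");crop(w,0,0,560,420,"w25g",1,2.4)
```

```text
[ 649.87 -142.36  352.14] 61.48833537362806
```

View pics/w25g.png

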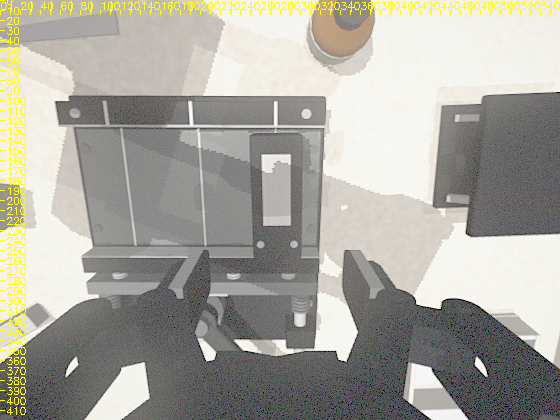

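Run:
```python
from h import *
np.set_printoptions(precision=1,suppress=True)
w=load("w25");crop(w,230,90,340,290,"w25c",4,2.6)
print("near/far ends z52",[plane(w,u,v,52)[:2] for u,v in ((250,136),(302,135.5),(250,260),(301,260))])
S=((262,154.5),(291.5,154.5),(290,226),(263,226));P=np.array([plane(w,*p,52)[:2] for p in S]);x=(P[0]+P[1]-P[2]-P[3])/2;c=P.mean(0)
print(c,np.arctan2(-x[0],x[1]),np.linalg.norm(x),"centre",c-7*x/np.linalg.norm(x))
print("jaw edges z36",[plane(w,u,v,36)[:2] for u,v in ((190,126.5),(276,126.5),(200,258))])
```

```text
near/far ends z52 [array([630.2, -89.3]), array([672.8, -90.6]), array([ 623.6, -199.7]), array([ 670. , -201.6])]
[ 650.3 -136.6] -0.04173413640377618 62.80614987128541 centre [ 650.  -143.6]
jaw edges z36 [array([577.9, -80.2]), array([651.8, -83.1]), array([ 573.9, -203.2])]
```

View pics/w25c.png

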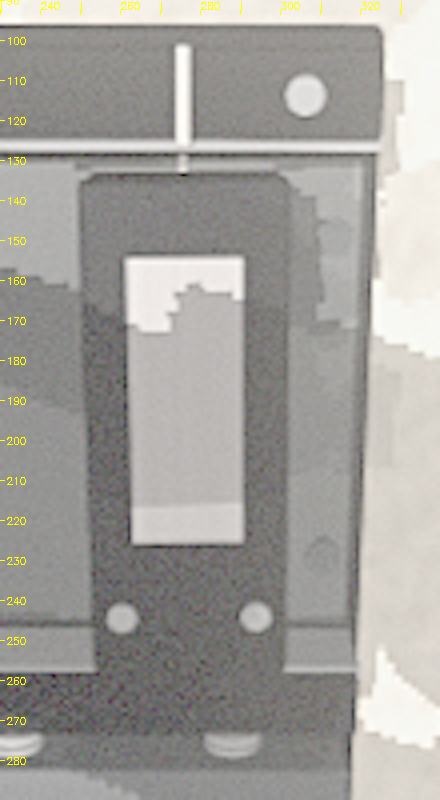

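Emit:
send_rows(
  gripper=[0,0,0,0,0,0,0,0],
  xyz=[
    [-10,20,0],
    [-17,37,0],
    [-17,40,0],
    [-17,40,0],
    [-17,40,0],
    [-17,40,0],
    [-17,40,0],
    [-17,40,0],
  ],
  twist=[0.15,0.16,0.16,0.16,0.16,0.16,0.16,0.16],
)

```text
time_s: 38.67
ee_pos: [520.3, 155.8, 350.6]
tcp_rot: [0.525, 3.097, 0.0]
ft_force: [0.0, -0.4, -0.4]
gripper_width: 85.7
```

Emit:
send_rows(
  gripper=[0,0,0,0,0,0,0],
  xyz=[
    [-19,40,0],
    [-19,35,-20],
    [0,0,-40],
    [0,0,-40],
    [0,0,-30],
    [0,0,0],
    [0,0,0],
  ],
  twist=[0.16,0.159,0,0,0,0,0],
)

```text
time_s: 39.55
ee_pos: [483.4, 229.7, 221.7]
tcp_rot: [0.034, 3.14, 0.001]
ft_force: [-0.3, 0.1, 0.2]
gripper_width: 85.0
```

Run:
```python
from h import *
np.set_printoptions(precision=2,suppress=True)
s=state();print(s["ee_pos"],s["gripper_width"],s["qpos"][0]-s["qpos"][5])
w=cap("wrist","w26");crop(w,0,0,560,420,"w26g",1,2.4)
```

```text
[483.37 229.65 221.69] 84.96170916753879 1.548899229381312
```

View pics/w26g.png

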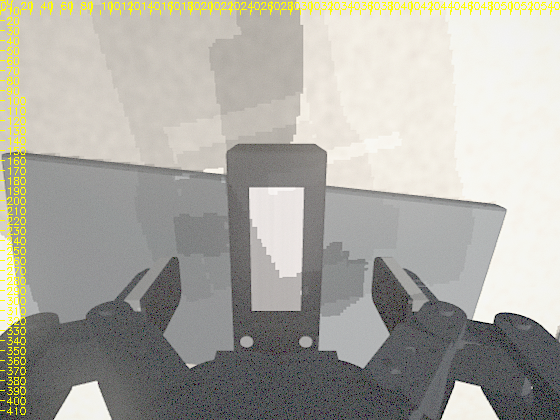

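Carrier A is centred between the fingers (227–327, middle 277) and square. Grasping.

Emit:
send_rows(
  gripper=[0,0,0,230,230,230,230,230],
  xyz=[
    [0,0,-17],
    [0,0,-12],
    [0,0,0],
    [0,0,0],
    [0,0,0],
    [0,0,0],
    [0,0,0],
    [0,0,0],
  ],
  twist=[0,0,0,0,0,0,0,0],
  force=60,
)

```text
time_s: 40.6
ee_pos: [483.1, 229.7, 192.2]
tcp_rot: [0.034, 3.14, 0.001]
ft_force: [-1.4, 1.2, 5.0]
gripper_width: 43.3
```

Emit:
send_rows(
  gripper=[230,230,230,230,230],
  xyz=[
    [0,0,10],
    [0,0,30],
    [0,0,40],
    [0,0,30],
    [0,0,0],
  ],
  twist=[0,0,0,0,0],
)

```text
time_s: 41.22
ee_pos: [482.9, 229.6, 303.2]
tcp_rot: [0.034, 3.138, 0.001]
ft_force: [0.4, -0.4, -4.1]
gripper_width: 43.2
```

Emit:
send_rows(
  gripper=[230,230,230,230,230,230,230,230],
  xyz=[
    [0,-15,0],
    [5,-30,0],
    [5,-40,0],
    [5,-40,0],
    [5,-40,0],
    [2,-40,0],
    [0,-40,0],
    [0,-40,0],
  ],
  twist=[-0.1,-0.15,-0.16,-0.16,-0.16,-0.16,-0.16,-0.16],
)

```text
time_s: 42.22
ee_pos: [504.5, -56.6, 299.8]
tcp_rot: [-1.82, -2.557, 0.001]
ft_force: [0.0, -0.5, -4.6]
gripper_width: 43.3
```

Emit:
send_rows(
  gripper=[230,230,230,230,230,230],
  xyz=[
    [0,-40,0],
    [0,-30,0],
    [0,-12.5,0],
    [0,0,0],
    [0,0,0],
    [0,0,0],
  ],
  twist=[-0.16,-0.16,-0.059,0,0,0],
)

```text
time_s: 42.98
ee_pos: [505.0, -137.0, 301.5]
tcp_rot: [-2.263, -2.179, -0.0]
ft_force: [-0.4, 0.4, -4.9]
gripper_width: 43.2
```

Run:
```python
from h import *
np.set_printoptions(precision=2,suppress=True)
s=state();print(s["ee_pos"],s["gripper_width"],s["ft_force"],s["qpos"][0]-s["qpos"][5])
w=cap("wrist","w27");crop(w,0,0,560,420,"w27g",1,2.4);crop(w,180,80,390,250,"w27c",4,2.4)
```

```text
[ 504.97 -136.98  301.49] 43.1820543669895 [-0.37  0.44 -4.9 ] -0.037823798857012925
```

View pics/w27g.png

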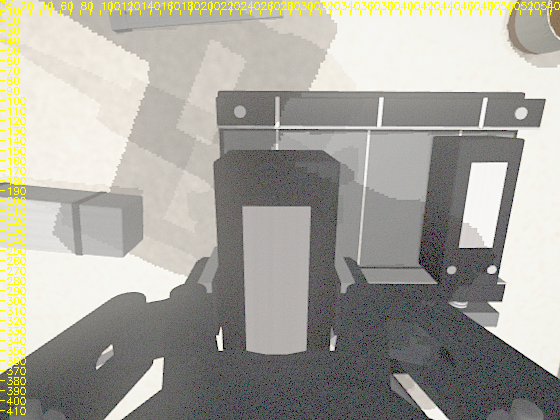

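View pics/w27c.png

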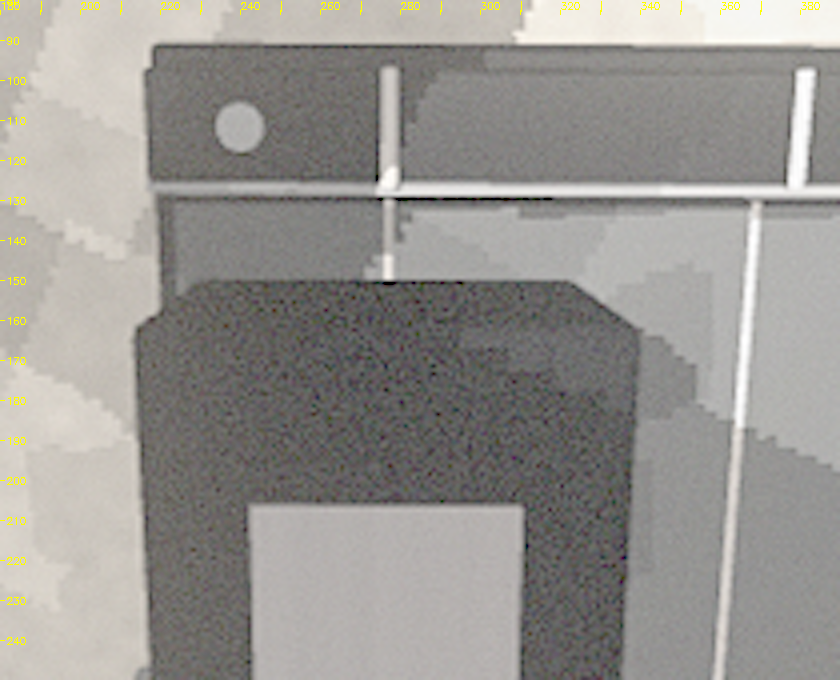

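Run:
```python
from h import *
np.set_printoptions(precision=1,suppress=True)
w=load("w27")
print("edge",[plane(w,u,v,36)[:2] for u,v in ((277.5,127),(379,127))],"marks",[plane(w,u,v,36)[:2] for u,v in ((277,110),(381,110))])
print("carrier near top",[plane(w,u,v,161)[:2] for u,v in ((214,162),(340,162.5),(243,206),(310.5,206))])
```

```text
edge [array([507.8, -76.5]), array([579.6, -79.1])] marks [array([507.8, -64.9]), array([580.5, -67.6])]
carrier near top [array([485.2, -83.5]), array([528.1, -85.2]), array([494.1, -99.3]), array([ 517.9, -100.2])]
```

Emit:
send_rows(
  gripper=[230,230,230,230,230,230,230,230],
  xyz=[
    [0.5,1.5,-10],
    [0,0,-25],
    [0,0,-25],
    [0,0,-15],
    [0,0,-12],
    [0,0,-10],
    [0,0,-6],
    [0,0,-3],
  ],
  twist=[0,0,0,0,0,0,0,0],
)

```text
time_s: 44.02
ee_pos: [505.5, -136.4, 195.5]
tcp_rot: [2.265, 2.176, 0.0]
ft_force: [-0.0, -0.2, -3.9]
gripper_width: 42.8
```

Emit:
send_rows(
  gripper=[230,230,230],
  xyz=[
    [0,0,-2],
    [0,0,-1.5],
    [0,0,0],
  ],
  twist=[0,0,0],
)

```text
time_s: 44.4
ee_pos: [505.5, -136.4, 192.3]
tcp_rot: [2.265, 2.176, 0.0]
ft_force: [0.3, 0.5, -3.1]
gripper_width: 43.2
```

Emit:
send_rows(
  gripper=[230,230,230],
  xyz=[
    [0,0,-1],
    [0,0,-0.5],
    [0,0,0],
  ],
  twist=[0,0,0],
)

```text
time_s: 44.78
ee_pos: [505.4, -136.3, 192.2]
tcp_rot: [2.264, 2.176, 0.0]
ft_force: [-4.0, 1.7, 15.1]
gripper_width: 43.1
```

Emit:
send_rows(
  gripper=[150,120,90,70,70,70,70,70],
  xyz=[
    [0,0,0],
    [0,0,0],
    [0,0,0],
    [0,0,0],
    [0,0,20],
    [0,0,40],
    [0,0,50],
    [0,0,50],
  ],
  twist=[0,0,0,0,0,0,0,0],
)

```text
time_s: 45.78
ee_pos: [505.3, -136.3, 352.0]
tcp_rot: [-2.265, -2.176, 0.0]
ft_force: [0.4, 0.2, -0.6]
gripper_width: 61.5
```

Emit:
send_rows(
  gripper=[0,0,0,0],
  xyz=[
    [30,20,30],
    [30,20,10],
    [0,0,0],
    [0,0,0],
  ],
  twist=[0,0,0,0],
)

```text
time_s: 46.28
ee_pos: [565.2, -96.5, 389.9]
tcp_rot: [-2.264, -2.176, 0.001]
ft_force: [-0.3, 0.2, 0.3]
gripper_width: 85.5
```

Run:
```python
from h import *
np.set_printoptions(precision=2,suppress=True)
s=state();print(s["ee_pos"],s["gripper_width"],s["ft_force"],s["qpos"][0]-s["qpos"][5])
w=cap("wrist","w28");crop(w,0,0,560,420,"w28g",1,2.4);crop(w,180,100,440,350,"w28c",3,2.4)
```

```text
[565.16 -96.54 389.89] 85.46297089899015 [-0.29  0.17  0.33] -0.039938180562068215
```

View pics/w28c.png

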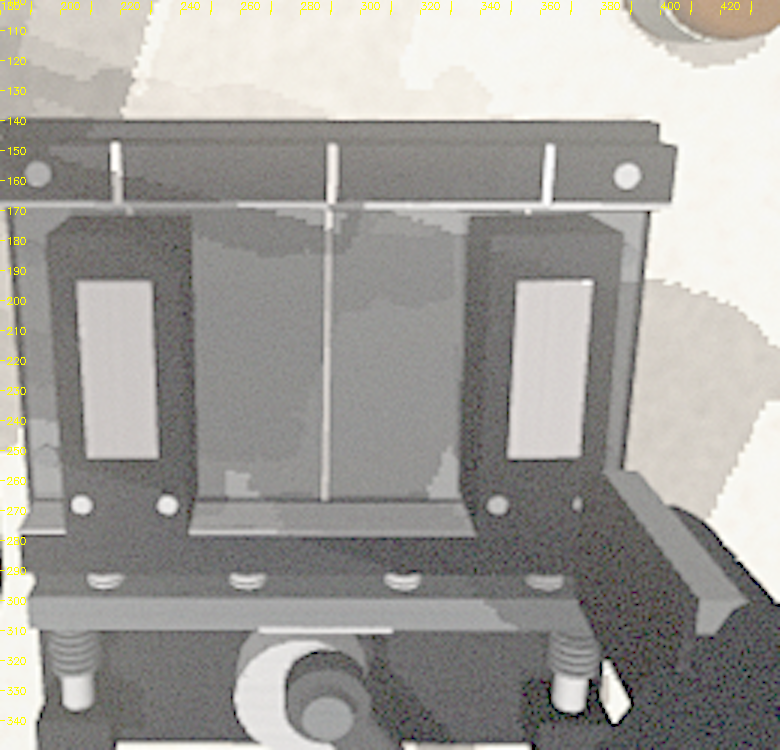

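Run:
```python
from h import *
np.set_printoptions(precision=3,suppress=True)
w=load("w28")
c36=[plane(w,u,v,36)[:2] for u,v in ((218,168),(291,168),(363,168))]
print("edge",c36,[plane(w,u,v,36)[:2] for u,v in ((218.7,155),(291,155),(363.5,155))])
yaw=-0.04;ex=np.array([np.cos(yaw),np.sin(yaw)]);ey=np.array([-ex[1],ex[0]])
O=np.array([579.6,-79.8])-62*ey
for n,S in {"A":((205.3,193.5),(230,193.5),(233,252.8),(208.7,253)),"B":((352.3,193.5),(378,193.5),(374,253),(349.3,253))}.items():
    P=np.array([plane(w,*p,52)[:2] for p in S]);x=(P[0]+P[1]-P[2]-P[3])/2;c=P.mean(0);c=c-7*x/np.linalg.norm(x)
    r=c-O;print(n,c,"in bay1",r@ex,r@ey,"yaw err",np.arctan2(-x[0],x[1])-yaw)
```

```text
edge [array([506.523, -76.567]), array([580.143, -79.419]), array([652.741, -82.231])] [array([508.358, -63.587]), array([580.485, -66.382]), array([652.797, -69.184])]
A [ 505.643 -137.718] in bay1 -71.58178194921472 1.1711745657611015 yaw err 0.004991936784676278
B [ 650.618 -143.376] in bay1 73.50308272274025 1.3145302993726495 yaw err 0.018466122290796156
```

Emit:
send_rows(
  gripper=[0,0,0,0,0,0,0,0],
  xyz=[
    [10,-40,0],
    [10,-45,0],
    [12,-45,0],
    [11,-40,0],
    [10,-40,0],
    [10,-35,-20],
    [0,0,-30],
    [0,0,0],
  ],
  twist=[0.11,0.11,0.11,0.11,0.11,0.118,0,0],
)

```text
time_s: 47.32
ee_pos: [627.7, -342.3, 337.6]
tcp_rot: [-1.426, -2.792, -0.002]
ft_force: [0.3, -0.1, -0.6]
gripper_width: 85.4
```

Run:
```python
from h import *
np.set_printoptions(precision=2,suppress=True)
s=state();print(s["ee_pos"],s["gripper_width"],s["ft_force"],s["qpos"][0]-s["qpos"][5])
w=cap("wrist","w29");crop(w,130,20,430,300,"w29g",2,2.6)
```

```text
[ 627.7  -342.26  337.62] 85.42533115358128 [ 0.3  -0.11 -0.6 ] 0.6264599216918428
```

View pics/w29g.png

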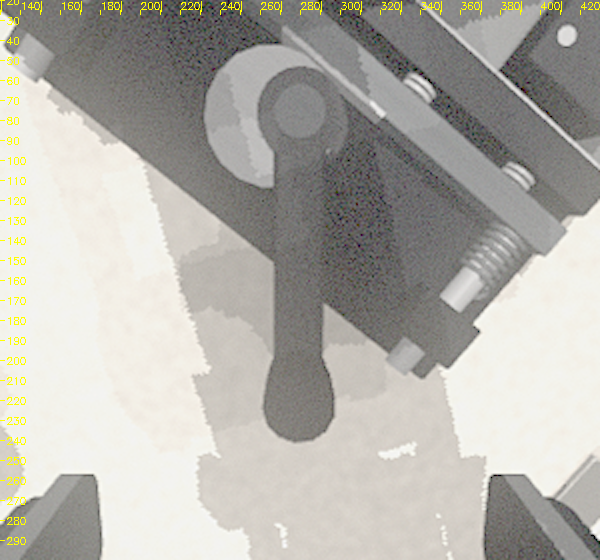

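Run:
```python
from h import *
np.set_printoptions(precision=1,suppress=True)
w=load("w29");w7=load("w7")
h=plane(w,279.3,222,101)[:2];print("handle",h,"pivot",plane(w,279.8,75,66)[:2],tri((w,279.8,75),(w7,287,67)))
for p in (np.array([571.5,-260.]),np.array([571.5,-258.])):
    th=np.arctan2(*(h-p)[::-1])%(2*np.pi);print(p,np.linalg.norm(h-p),th,"cam",2.27-(th-(np.pi-0.04)))
```

```text
handle [ 628.  -340.7] pivot [ 571.6 -262.3] (array([ 571.3, -262. ,   62. ]), [np.float64(0.1318478201726131), np.float64(0.13184782017254862)])
[ 571.5 -260. ] 98.46842928014368 5.323419093154936 cam 0.04817356043485743
[ 571.5 -258. ] 100.11311988529813 5.311957577465275 cam 0.059635076124517905
```

Emit:
send_rows(
  gripper=[0,0,0,0,0,120,200,200],
  xyz=[
    [0.3,1.3,-30],
    [0,0,-30],
    [0,0,-24],
    [0,0,-10],
    [0,0,0],
    [0,0,0],
    [0,0,0],
    [0,0,0],
  ],
  twist=[0,0,0,0,0,0,0,0],
  force=25,
)

```text
time_s: 48.38
ee_pos: [628.8, -340.1, 247.1]
tcp_rot: [1.426, 2.798, -0.0]
ft_force: [0.4, 0.3, 0.2]
gripper_width: 32.0
```

Emit:
send_rows(
  gripper=[200,200,200],
  xyz=[
    [0,0,0],
    [0,0,0],
    [0,0,0],
  ],
  twist=[0,0,0],
)

```text
time_s: 48.75
ee_pos: [628.8, -340.1, 247.1]
tcp_rot: [1.426, 2.798, -0.0]
ft_force: [0.4, 0.4, 4.9]
gripper_width: 25.2
```

Run:
```python
from h import *
s=state();print(s["ee_pos"],s["gripper_width"],s["ft_force"],s["qpos"][0]-s["qpos"][5])
p=np.array([573,-257.5]);h=s["ee_pos"][:2];R=np.linalg.norm(h-p);th0=np.arctan2(*(h-p)[::-1])%(2*np.pi);print(R,th0)
N=23;st=(3.1016-th0)/N;prev=h;L=[]
for i in range(1,N+1):
    Ri=R+(100-R)*i/N
    q=p+Ri*np.array([np.cos(th0+st*i),np.sin(th0+st*i)]);L.append([round(float(x),1) for x in (q-prev)]+[0]);prev=q
for i in (0,8,16): print(L[i:i+8])
print(st,prev)
```

```text
[ 628.79941186 -340.12771058  247.06937723] 25.15906737698844 [0.40445279 0.36317438 4.87012598] 0.6280038514013089
99.70412689568754 5.306352353345438
[[-8.2, -5.0, 0], [-8.6, -4.2, 0], [-9.0, -3.3, 0], [-9.2, -2.5, 0], [-9.4, -1.6, 0], [-9.5, -0.7, 0], [-9.6, 0.3, 0], [-9.5, 1.2, 0]]
[[-9.3, 2.1, 0], [-9.1, 3.0, 0], [-8.8, 3.8, 0], [-8.4, 4.6, 0], [-7.9, 5.4, 0], [-7.3, 6.2, 0], [-6.7, 6.8, 0], [-6.0, 7.4, 0]]
[[-5.3, 8.0, 0], [-4.5, 8.5, 0], [-3.7, 8.8, 0], [-2.8, 9.2, 0], [-1.9, 9.4, 0], [-1.0, 9.5, 0], [-0.1, 9.6, 0]]
-0.09585879797154077 [ 473.07995996 -253.50180063]
```

Emit:
send_rows(
  gripper=[200,200,200,200,200,200,200,200],
  xyz=[
    [-8.2,-5.0,0],
    [-8.6,-4.2,0],
    [-9.0,-3.3,0],
    [-9.2,-2.5,0],
    [-9.4,-1.6,0],
    [-9.5,-0.7,0],
    [-9.6,0.3,0],
    [-9.5,1.2,0],
  ],
  twist=[-0.096,-0.096,-0.096,-0.096,-0.096,-0.096,-0.096,-0.096],
)

```text
time_s: 49.75
ee_pos: [555.9, -356.8, 247.1]
tcp_rot: [2.372, 2.053, 0.0]
ft_force: [3.3, -4.8, 1.4]
gripper_width: 25.2
```

Run:
```python
from h import *
s=state();print(s["ee_pos"],s["gripper_width"],s["ft_force"])
w=cap("scene","s30");crop(w,120,80,320,250,"s30g",4,2)
```

```text
[ 555.8527679  -356.75450967  247.11425051] 25.232601931356708 [ 3.26636512 -4.83554973  1.37239265]
```

View pics/s30g.png

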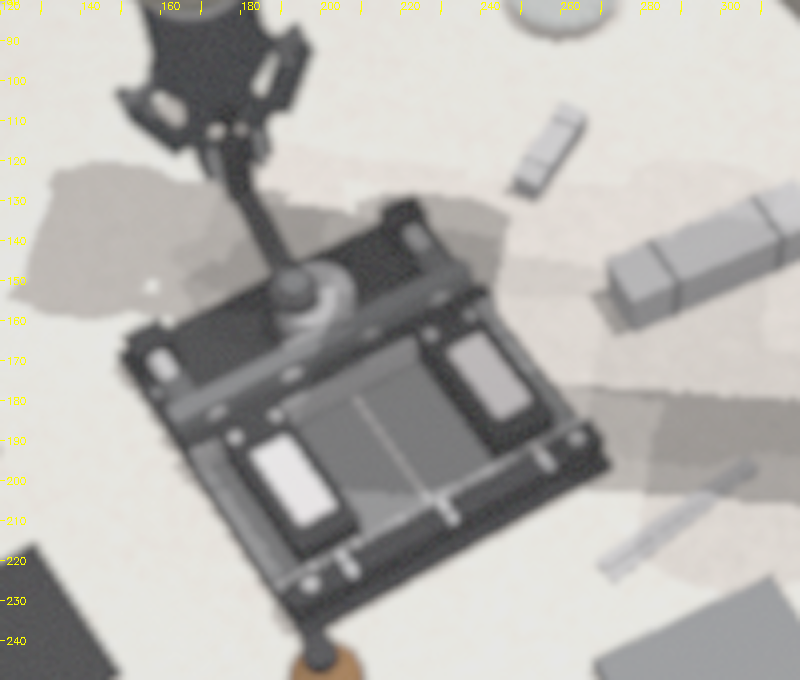

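Cam about halfway round, with low forces and both carriers still in place. Continuing the swing.

Emit:
send_rows(
  gripper=[200,200,200,200,200,200,200,200],
  xyz=[
    [-9.3,2.1,0],
    [-9.1,3.0,0],
    [-8.8,3.8,0],
    [-8.4,4.6,0],
    [-7.9,5.4,0],
    [-7.3,6.2,0],
    [-6.7,6.8,0],
    [-6.0,7.4,0],
  ],
  twist=[-0.096,-0.096,-0.096,-0.096,-0.096,-0.096,-0.096,-0.096],
)

```text
time_s: 50.8
ee_pos: [492.5, -317.4, 247.1]
tcp_rot: [2.968, 1.018, 0.001]
ft_force: [2.4, -6.2, 0.4]
gripper_width: 24.7
```

Emit:
send_rows(
  gripper=[200,200,200,200,200,200,200,200],
  xyz=[
    [-5.3,8.0,0],
    [-4.5,8.5,0],
    [-3.7,8.8,0],
    [-2.8,9.2,0],
    [-1.9,9.4,0],
    [-1.0,9.5,0],
    [-0.1,9.6,0],
    [0,0,0],
  ],
  twist=[-0.096,-0.096,-0.096,-0.096,-0.096,-0.096,-0.096,0],
)

```text
time_s: 51.8
ee_pos: [474.1, -253.3, 247.0]
tcp_rot: [3.141, -0.014, 0.007]
ft_force: [7.7, 2.5, 1.0]
gripper_width: 24.5
```

Emit:
send_rows(
  gripper=[200,200],
  xyz=[
    [0,0,0],
    [0,0,0],
  ],
  twist=[0,0],
)

```text
time_s: 52.05
ee_pos: [474.1, -253.4, 247.0]
tcp_rot: [3.141, -0.012, 0.006]
ft_force: [7.9, 2.3, 3.3]
gripper_width: 25.5
```

Run:
```python
from h import *
s=state();print(s["ee_pos"],s["gripper_width"],s["ft_force"],s["qpos"][0]-s["qpos"][5])
w=cap("scene","s31");crop(w,120,80,320,250,"s31g",4,2)
w=cap("wrist","w31");crop(w,0,0,560,420,"w31g",1,2.4)
```

```text
[ 474.11629359 -253.36842399  247.03103555] 25.52874578365677 [7.94773949 2.30399202 3.33372249] -1.577299011246027
```

View pics/s31g.png

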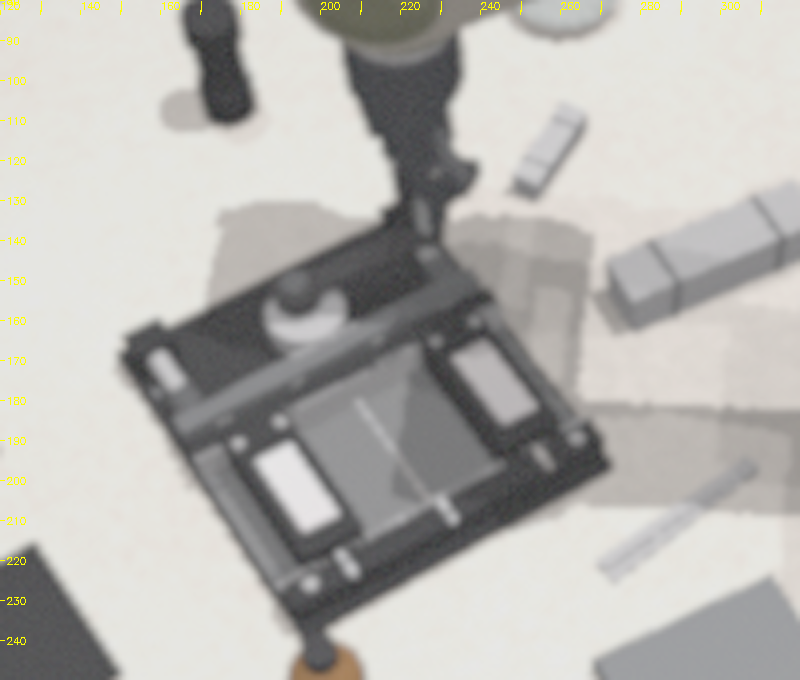

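View pics/w31g.png

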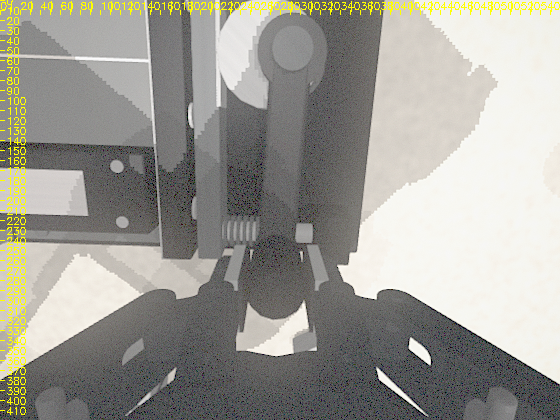

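Emit:
send_rows(
  gripper=[150,60,0,0,0,0,0,0],
  xyz=[
    [0,0,0],
    [0,0,0],
    [0,0,0],
    [0,0,20],
    [0,0,35],
    [0,0,35],
    [0,0,0],
    [0,0,0],
  ],
  twist=[0,0,0,0,0,0,0,0],
)

```text
time_s: 53.15
ee_pos: [472.8, -253.5, 335.8]
tcp_rot: [-3.141, 0.014, 0.002]
ft_force: [0.6, 0.2, -0.6]
gripper_width: 85.4
```

Run:
```python
from h import *
s=state();print(s["ee_pos"],s["gripper_width"],s["ft_force"],s["qpos"][0]-s["qpos"][5])
w=cap("wrist","w32");crop(w,180,20,400,250,"w32g",3,2.6)
```

```text
[ 472.75528044 -253.48425003  335.84319198] 85.40038405986841 [ 0.6013001   0.19400992 -0.59621827] -1.5799476814104254
```

View pics/w32g.png

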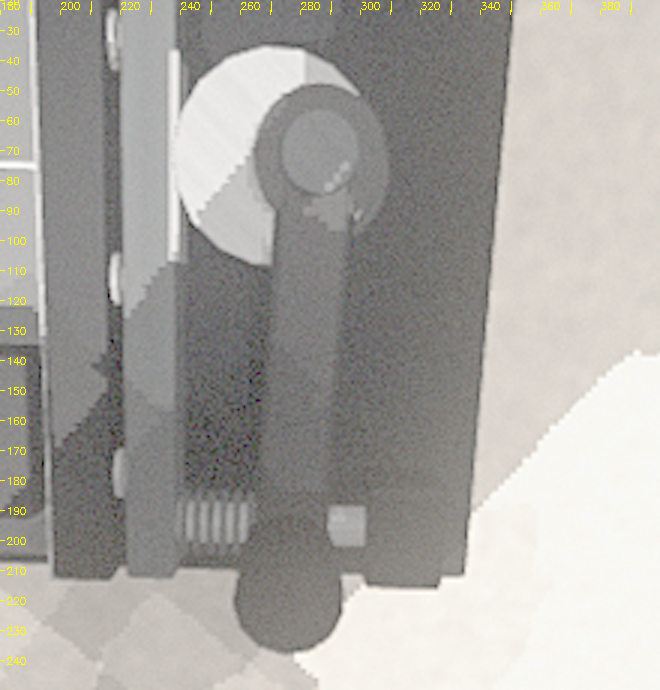

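Run:
```python
from h import *
w=load("w32");h=plane(w,275.5,219,101)[:2];print(h)
for p in ((573,-257.5),(571.5,-260)):
    p=np.array(p);th=np.arctan2(*(h-p)[::-1]);print(np.linalg.norm(h-p),"cam",2.27-(th%(2*np.pi)-(np.pi-.04)))
```

```text
[ 474.32464941 -253.56593627]
98.75374256545405 cam 2.269847654634246
97.38812010487065 cam 2.2961143622414824
```

Emit:
send_rows(
  gripper=[0,0,0,0,0,0,0,0],
  xyz=[
    [0,10,40],
    [10,20,20],
    [15,25,0],
    [15,25,0],
    [15,25,0],
    [15,25,0],
    [15,20,0],
    [10,10,0],
  ],
  twist=[0.18,0.18,0.18,0.18,0.18,0.18,0.18,0.18],
)

```text
time_s: 54.2
ee_pos: [568.6, -92.6, 395.2]
tcp_rot: [-2.362, -2.067, 0.002]
ft_force: [-0.4, 0.1, 0.3]
gripper_width: 85.7
```

Emit:
send_rows(
  gripper=[0,0,0],
  xyz=[
    [0,0,0],
    [0,0,0],
    [0,0,0],
  ],
  twist=[0.1,0,0],
)

```text
time_s: 54.58
ee_pos: [568.0, -93.8, 395.9]
tcp_rot: [-2.267, -2.173, 0.001]
ft_force: [0.6, -0.8, 0.6]
gripper_width: 85.3
```

Run:
```python
from h import *
s=state();print(s["ee_pos"],s["qpos"][0]-s["qpos"][5])
w=cap("wrist","w33");crop(w,170,90,430,330,"w33c",3,2.4)
```

```text
[567.95644495 -93.7798378  395.947624  ] -0.04221562796903555
```

View pics/w33c.png

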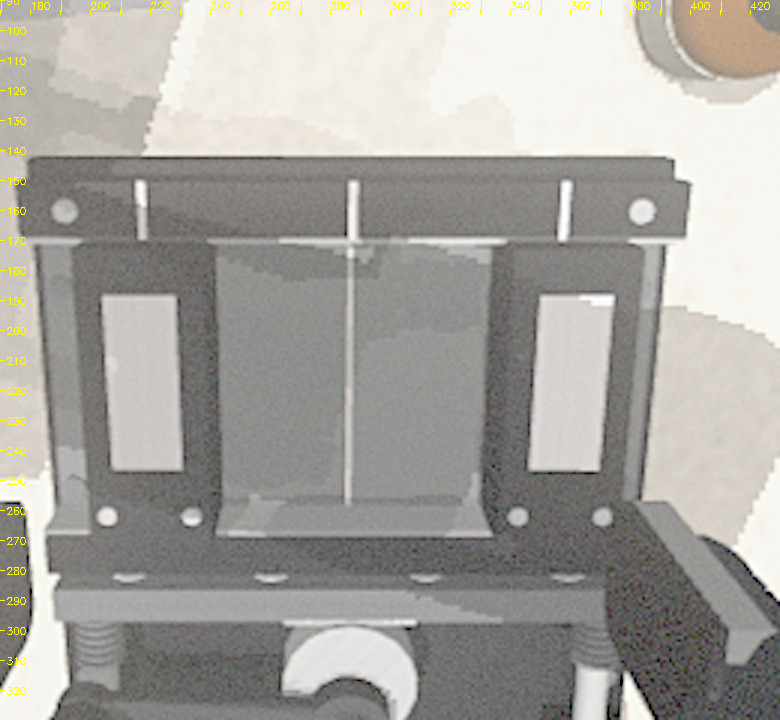

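Run:
```python
from h import *
np.set_printoptions(precision=3,suppress=True)
w=load("w33")
E=[plane(w,u,v,36)[:2] for u,v in ((217,170),(288,170),(358,170))];M=[plane(w,u,v,36)[:2] for u,v in ((195,267.5),(245,268.5),(330,268.5))]
print("fixed edge",E,"moving",M)
yaw=np.arctan2(E[2][1]-E[0][1],E[2][0]-E[0][0]);print("yaw",yaw)
yaw=-0.04;ex=np.array([np.cos(yaw),np.sin(yaw)]);ey=np.array([-ex[1],ex[0]])
O=np.array([579.6,-79.8])-62*ey;print("mouth",(E[1]-M[1])@ey)
for n,S in {"A":((203.7,188.3),(229,188.3),(231,246.8),(207,247)),"B":((350,188.3),(375,188.3),(370.5,247),(346.2,247))}.items():
    P=np.array([plane(w,*p,52)[:2] for p in S]);x=(P[0]+P[1]-P[2]-P[3])/2;c=P.mean(0);c=c-7*x/np.linalg.norm(x)
    r=c-O;print(n,c,"in bay1",r@ex,r@ey,"yaw err",np.arctan2(-x[0],x[1])-yaw)
t=cap("top","t33");cap("scene","s33");crop(t,60,130,480,290,"t33g",2,2); crop(t,70,180,140,270,"t33p",6,2)
```

```text
fixed edge [array([507.142, -76.558]), array([580.202, -79.563]), array([652.229, -82.525])] moving [array([ 472.545, -185.313]), array([ 528.507, -188.845]), array([ 623.866, -192.764])]
yaw -0.041104549996339605
mouth 111.26224074576427
A [ 506.109 -130.688] in bay1 -71.39677868102177 8.213695869550337 yaw err -0.006642794980800566
B [ 651.744 -136.732] in bay1 74.36250907283487 7.9985482423698055 yaw err 0.002017708785009162
```

View pics/t33g.png

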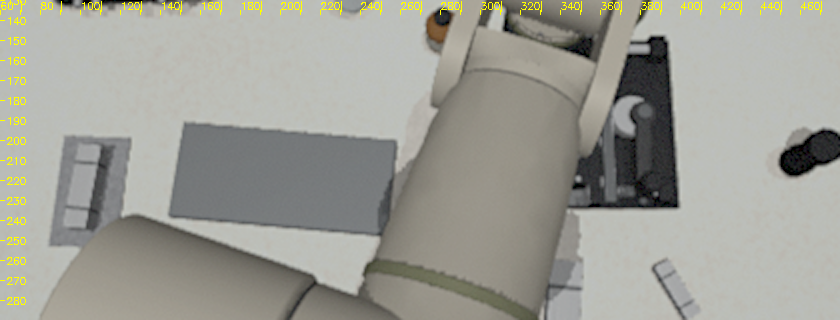

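View pics/t33p.png

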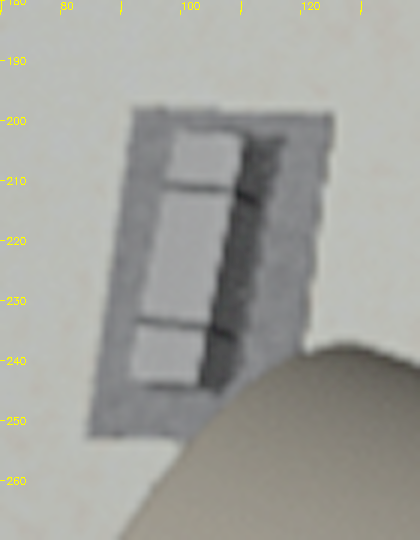

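Run:
```python
from h import *
np.set_printoptions(precision=2,suppress=True)
t=load("t33")
P=np.array([plane(t,u,v,33)[:2] for u,v in ((98.3,201.8),(109.5,203),(102,244.8),(90.5,243.8))]);Q=np.array([plane(t,u,v,3)[:2] for u,v in ((92,198),(125.5,198.7))]);print(P.mean(0),Q)
s=load("s33");crop(s,340,320,450,420,"s33p",6,2);crop(s,120,60,340,260,"s33g",3,2)
```

```text
[509.85 470.61] [[586.76 510.67]
 [580.92 419.98]]
```

View pics/s33p.png

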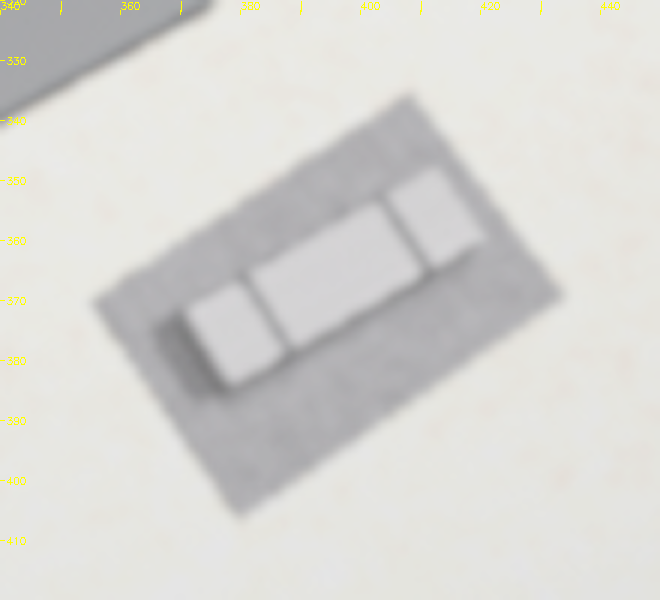

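View pics/s33g.png

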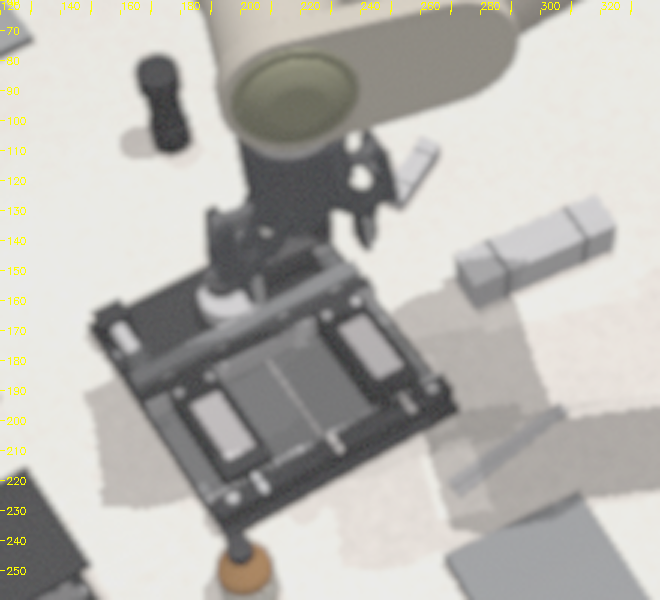

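```bash
python3 -c "
from workcell import *
print(job_done())"
```

```text
the job is handed in; nothing more can be done
None
```

The job is handed in at about 55 s of the 210 s. Both carriers are clamped in the vice strip up and the setting bar is back on its pad. `job_done()` gave no verdict, so this rests on my own camera checks.

What I did:
- **Carriers tipped:** only two stood by the mat edge, with no third in view. I tipped both over the edge, and both lay strip up on the mat.
- **Cam and bar:** I swung the cam open and put the 110 × 30 mm bar on its pad. The bar then shifted about 50 mm along the felt, part of it over the edge. I took this as the announced knock, gripped the bar again and re-centred it.
- **Vice:** I laid one carrier in bay 2 and the other in bay 0, then led the cam back to its high point and backed the arm clear.

Last checks:

| Item | Measured | Allowed |
|---|---|---|
| Cam | 2.27 to 2.30 rad, depending on the pivot estimate | 2.12 to 2.42 rad |
| Distance from bay line | 0.6 mm (bay 0), 2.4 mm (bay 2) | 8 mm |
| Squareness error | 0.007 rad and 0.002 rad | 0.05 rad |
| Carrier middles, vice y in the bay1 frame | 8.2 mm and 8.0 mm | 4.5 to 9.5 mm |
| Bar on pad, just after placing it | (1.6, −2.4) mm, turned 0.05 rad | ±20 mm, ±30 mm, 0.25 rad |

- **Disagreement:** the carrier middles read about 1 mm past the 7 mm expected against the fixed jaw. That is within the 2 mm camera calibration. The mouth measured 111 mm with 110 mm carriers in it.
- **Crosshead:** its travel was not measured directly. I inferred it from the cam angle and the jaw position.
- **Bystanders:** the reagent bottle, lens tube and tweezers looked unmoved in the last scene and top pictures; I did not measure their positions again.

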